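# Return four mixed-up gas bottles to the stands of their colour

## Robot

A 6-joint arm with a two-finger parallel gripper is mounted at the origin on the work surface. World frame = base frame: x ahead of the robot, y to its left, z up, the work surface at z = 0. Lengths are in m, angles in rad, forces in N, time in s.
With the tool pointing down it reaches from about 0.275 to 0.85 m from the base axis. Payload 5.2 kg.
Tool frame: the origin (TCP) lies midway between the tips of the shut fingers; the grasp point (between the pads) lies 19 mm behind it; z points along the fingers, y is the direction in which the jaws open and shut (so a half turn about z gives the same grasp; the last joint's range is limited). The gripper opens to 85 mm and grips with 20 to 120 N. Pads are 22 mm wide; open, the fingers measure 114 mm over their backs; the gripper's body (76 mm by 85 mm) begins 54 mm behind the grasp point. The pads swing forward as they close: fully open they stand 13 mm farther back than shut.
Start: joints at [-1.506, 0.259, 1.535, -0, 1.348, -0.203], TCP at [0.146, -0.53, 0.231] pointing down, gripper open.
Joint ranges: [-3.14, 3.14], [-0.91, 2.08], [0.19, 2.58], [-1.22, 4.36], [0.22, 2.71], [-3.12, 3.12]. Speed limits (rad/s): [2.57, 2.57, 3.14, 3.14, 3.14, 3.14].

## Interface

Orientations are given as a 3x3 rotation matrix whose columns are the frame's x, y, z axes.
In Python, from bench import get_obs, grab_frame, get_calibration, sign_off gives the robot as it stands.
- The arm moves only by the tool servo_tool, never from a script. Its argument "commands" is a list of rows, each an object of numbers: "claw": the opening, from 0 (shut) to 1 (fully open); "tx", "ty", "tz": the shift along the tool's x, y, z in m; "turn": the turn about the tool's z in degrees. A call has 1 to 12 rows; each row shifts and turns the commanded pose from where the row before left it, along the tool's axes as they then stand; what a row does not reach is not made up. A row lasts 1/12 s, in which the tool goes at most 41.7 mm and 7.16 degrees, less where a joint would pass 70% of its speed; a pose out of reach is approached as far as the arm can. A call with a gripper value outside its range is refused whole. The fingers move at their own pace and stop on an object; "force" is the grip in N (left out, the last holds). Time passes only in rows, so rows that do not move let the fingers close. It gives the time, the measured TCP pose, the force and the opening at its end, in the units of the state.
- get_obs(): the state, without advancing time (a new reading comes with each control period).
- grab_frame(name): name is "scene" or "top"; returns the picture (384x512x3 uint8, red, green, blue); there is no depth.
- get_calibration(name): a dict with "fx", "fy", "cx", "cy" (pixels), "distortion" ([k1, k2, p1, p2, k3] as OpenCV has them; the pictures are not rectified), "view" (4x4, takes a point from world to camera coordinates). Camera axes: x right, y up, looking along -z (the intrinsics and any distortion apply to the point x, -y, -z); pixel columns grow to the right and rows downward; lengths in m; the calibration is good to about 2 mm. A picture is of the moment at which its call begins. get_calibration takes no time and is no camera call.
- sign_off(): hands the job in, once; it reports no verdict.
The state is a dict: "time_s": time; "q": joint angles; "joint_velocities": joint speeds; "effort": joint torques, N m; "tool_pos": TCP position; "orientation": TCP orientation; "ft_force": force on the tool from outside, world axes, zero at the start; "moment": the same for the moment, N m; "finger_gap": finger opening in m.
Only numpy, scipy, OpenCV 4.12 (cv2) and the standard library are available. Lean on these libraries where they do the work, as an engineer would, in place of code of your own. Each camera call takes 0.05 s, during which the arm holds its last target.

## Task

The four little gas bottles with coloured valve knobs have been put back in the wrong stands: exchange them so that each one stands upright in the cup of its own colour, with the grey stand free to use on the way. Lower each bottle all the way down before letting go, never dropping or toppling one, and leave the pressure regulator among them where it is.

Things in the scene. Friction and masses are not known exactly. Their poses are not given: they have to be found in the camera images.
- bottle_blue: small upright gas bottle, loose, about 0.2 to 0.4 kg: white round body 40 mm in diameter from 0 to 76 mm height, then a blue conical shoulder up to 92 mm, and a blue valve knob 32 mm in diameter (37 mm over its ribs) from 97 to 115 mm (the top). Origin: centre of its underside; z up along its axis. Grip it from above across the white body, best at about 40 to 65 mm above its underside
- bottle_green: small upright gas bottle, loose, about 0.2 to 0.4 kg: white round body 40 mm in diameter from 0 to 76 mm height, then a green conical shoulder up to 92 mm, and a green valve knob 32 mm in diameter (37 mm over its ribs) from 97 to 115 mm (the top). Origin: centre of its underside; z up along its axis. Grip it from above across the white body, best at about 40 to 65 mm above its underside
- bottle_red: small upright gas bottle, loose, about 0.2 to 0.4 kg: white round body 40 mm in diameter from 0 to 76 mm height, then a red conical shoulder up to 92 mm, and a red valve knob 32 mm in diameter (37 mm over its ribs) from 97 to 115 mm (the top). Origin: centre of its underside; z up along its axis. Grip it from above across the white body, best at about 40 to 65 mm above its underside
- bottle_yellow: small upright gas bottle, loose, about 0.2 to 0.4 kg: white round body 40 mm in diameter from 0 to 76 mm height, then a yellow conical shoulder up to 92 mm, and a yellow valve knob 32 mm in diameter (37 mm over its ribs) from 97 to 115 mm (the top). Origin: centre of its underside; z up along its axis. Grip it from above across the white body, best at about 40 to 65 mm above its underside
- stand_blue: round blue cup-shaped stand, fixed to the table: 84 mm outer diameter at the foot, 80 mm at the rim, 14 mm high, 8 mm wall, flat black inner floor 6 mm above the table and 63 mm or a little more across. Origin: centre of its underside on the table. Home of the blue bottle; holds another colour's bottle at the start. All stands are at least 120 mm apart, centre to centre
- stand_green: round green cup-shaped stand, fixed to the table: 84 mm outer diameter at the foot, 80 mm at the rim, 14 mm high, 8 mm wall, flat black inner floor 6 mm above the table and 63 mm or a little more across. Origin: centre of its underside on the table. Home of the green bottle; holds another colour's bottle at the start. All stands are at least 120 mm apart, centre to centre
- stand_red: round red cup-shaped stand, fixed to the table: 84 mm outer diameter at the foot, 80 mm at the rim, 14 mm high, 8 mm wall, flat black inner floor 6 mm above the table and 63 mm or a little more across. Origin: centre of its underside on the table. Home of the red bottle; holds another colour's bottle at the start. All stands are at least 120 mm apart, centre to centre
- stand_yellow: round yellow cup-shaped stand, fixed to the table: 84 mm outer diameter at the foot, 80 mm at the rim, 14 mm high, 8 mm wall, flat black inner floor 6 mm above the table and 63 mm or a little more across. Origin: centre of its underside on the table. Home of the yellow bottle; holds another colour's bottle at the start. All stands are at least 120 mm apart, centre to centre
- stand_grey: round grey cup-shaped stand, fixed to the table: 84 mm outer diameter at the foot, 80 mm at the rim, 14 mm high, 8 mm wall, flat black inner floor 6 mm above the table and 63 mm or a little more across. Origin: centre of its underside on the table. Belongs to no bottle and is empty at the start. Clutter: a 65 mm high jar and the regulator keep 120 mm from stand centres, the rest is under 25 mm
- regulator: loose pressure regulator, 0.45 kg, among the stands: round dark foot 60 mm in diameter, brass column, short side stubs reaching 30 mm from its axis, round white-faced gauge 52 mm in diameter lying level at its top, 70 mm high. Origin: centre of its underside on the table. It must be left where it is.
There are look-alikes about, which are no part of the job. Several things have the shape of the stand_red; the one meant has the colours described above.

How it is judged:
By the outcome, as a careful person would: the job done as asked, in the order asked, and still so for the second after the job is handed in, with the robot touching nothing.
It also fails if it takes over 141 s, if anything falls off the work surface, if the arm or the gripper's body presses on something with over 40 N, if the wrist force passes 120 N, or if a joint passes its speed limit or range.

## Working session

There is one attempt and no reset: what is moved stays moved. The work goes in short steps, Python scripts to look and compute and a tool call to move; the robot and the scene stay as the last step left them, time stands still between calls to the robot, and variables do not carry over. Pictures are saved under pics/ and viewed, and the job is handed in when it is done.

Besides the shell and the picture viewer there is one more tool, called after "Request:" as name(argument=value, ...) on one line, values as JSON. servo_tool: Moves the arm, as the interface text tells. Its arguments: {"type":"object","properties":{"commands":{"type":"array"},"force":{"type":"number"}},"required":["commands"]}

```bash
mkdir -p pics; ls
cat > h.py <<'E'
import numpy as np, cv2
from bench import get_obs, grab_frame, get_calibration, sign_off
def cal(n):
    c=get_calibration(n);K=np.array([[c['fx'],0,c['cx']],[0,c['fy'],c['cy']],[0,0,1.]])
    return K,np.array(c['distortion'],float),np.array(c['view'])
def ray(n,uv):
    K,d,V=cal(n)
    p=cv2.undistortPoints(np.array(uv,float).reshape(-1,1,2),K,d).reshape(-1,2)
    dc=np.c_[p[:,0],-p[:,1],-np.ones(len(p))]
    R,t=V[:3,:3],V[:3,3]
    return -R.T@t, dc@R
def onplane(n,uv,z):
    o,d=ray(n,uv); s=(z-o[2])/d[:,2]
    return o+d*s[:,None]
def proj(n,P):
    K,d,V=cal(n);P=np.atleast_2d(P);c=P@V[:3,:3].T+V[:3,3]
    c=c*[1,-1,-1]
    return cv2.projectPoints(c,np.zeros(3),np.zeros(3),K,d)[0].reshape(-1,2)
def save(n,img): cv2.imwrite('pics/'+n+'.png',cv2.cvtColor(img,cv2.COLOR_RGB2BGR))
E
python3 - <<'E'
from h import *
for n in('scene','top'):
    f=grab_frame(n);np.save(n+'0.npy',f);save(n+'0',cv2.resize(f,(800,600),interpolation=cv2.INTER_CUBIC))
    K,d,V=cal(n);print(n,K[0,0],d,-V[:3,:3].T@V[:3,3],V[2,:3])
o=get_obs();print(o)
E
```

```text
pics
scene 440.12339659095534 [0.01053938 0.         0.         0.         0.        ] [ 1.03564132 -0.80156352  0.75262861] [ 0.45155023 -0.65174704  0.60936704]
top 402.80570092173224 [-0.12406036  0.          0.          0.          0.        ] [0.37693153 0.01180518 0.96125329] [-0.15489778  0.00504856  0.9879176 ]
{'time_s': 0.1, 'q': array([-1.50581767e+00,  2.59280295e-01,  1.53595538e+00,  1.19889944e-05,
        1.34799999e+00, -2.02799782e-01]), 'joint_velocities': array([ 0.00161769, -0.00162799, -0.00355732,  0.00097281,  0.0014685 ,
       -0.00087381]), 'effort': array([ 4.13475878e-03, -4.46962059e+01, -2.91246575e+01, -2.14853540e-04,
        6.16910605e-03, -2.37419577e-07]), 'tool_pos': array([ 0.14552047, -0.52991935,  0.23055968]), 'orientation': array([[ 9.64361797e-01,  2.64587064e-01, -9.50171457e-05],
       [ 2.64586860e-01, -9.64360463e-01,  1.64029675e-03],
       [ 3.42370523e-04, -1.60697981e-03, -9.99998650e-01]]), 'ft_force': array([-0.16931453, -0.12139777, -0.09225603]), 'moment': array([-0.0509017 ,  0.01353639, -0.01066571]), 'finger_gap': 0.0851745704672567}
```

View pics/scene0.png

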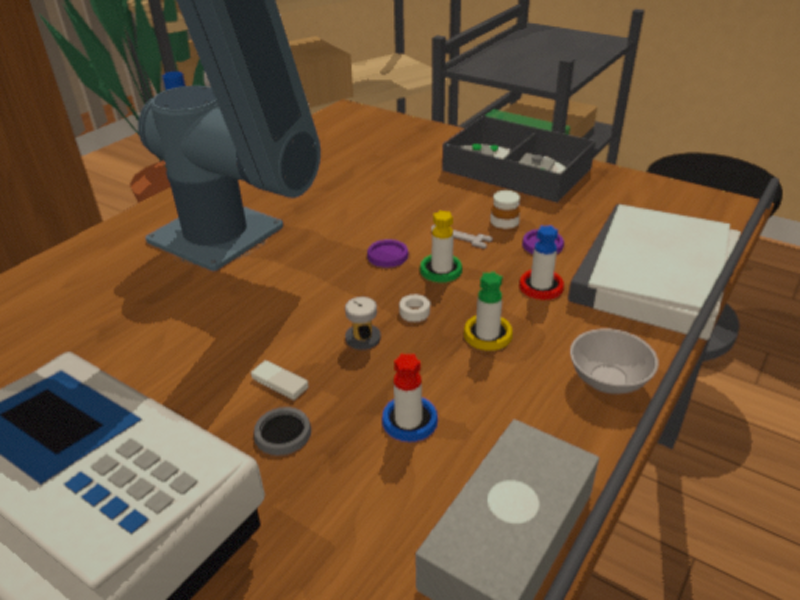

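View pics/top0.png

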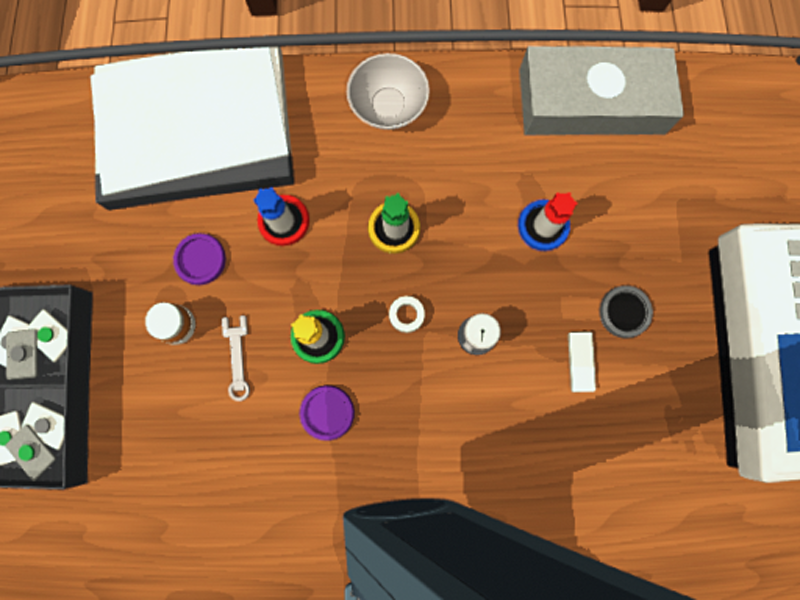

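The scene view (800x600) shows the bottles and stands as follows:

| Bottle | Bottle pixel | Current stand |
|---|---|---|
| Red | (407,395) | blue |
| Blue | (545,260) | red |
| Green | (489,305) | yellow |
| Yellow | (442,240) | green |

In the top view, the stands are red (283,218), yellow (394,226), blue (545,223), green (317,335) and grey, empty (626,312). The purple cups at (200,258) and (327,411) are look-alikes, and the regulator is at (480,333). Next I'll measure positions.

```bash
cat > meas.py <<'E'
from h import *
# hue ranges (OpenCV)
HR={'red':[(0,6),(174,180)],'yellow':[(22,34)],'green':[(50,75)],'blue':[(105,125)]}
def cmask(f,c):
    h=cv2.cvtColor(f,cv2.COLOR_RGB2HSV);m=np.zeros(h.shape[:2],np.uint8)
    for a,b in HR[c]: m|=cv2.inRange(h,(a,130,60),(b,255,255))
    return m
def blobs(m,amin=25):
    n,l,s,c=cv2.connectedComponentsWithStats(m,connectivity=8)
    return [(i,s[i],c[i],l) for i in range(1,n) if s[i][4]>=amin]
def rays2(uvs,uvt):
    (o1,d1),(o2,d2)=ray('scene',[uvs]),ray('top',[uvt])
    d1=d1[0]/np.linalg.norm(d1[0]);d2=d2[0]/np.linalg.norm(d2[0])
    A=np.c_[d1,-d2];s=np.linalg.lstsq(A,o2-o1,rcond=None)[0]
    p=o1+s[0]*d1;q=o2+s[1]*d2
    return (p+q)/2,np.linalg.norm(p-q)
E
python3 - <<'E'
from meas import *
for n in('top','scene'):
    f=np.load(n+'0.npy')
    for c in HR:
        for i,s,ct,l in blobs(cmask(f,c)): print(n,c,s,ct.round(1),onplane(n,[ct],0.014).round(3)[0], onplane(n,[ct],0.106).round(3)[0])
E
```

```text
top red [348 123  22  21 301] [358.1 132.9] [ 0.66  -0.245  0.014] [ 0.633 -0.22   0.106]
top red [165 124  33  33 347] [183.7 143.2] [0.645 0.184 0.014] [0.619 0.167 0.106]
top yellow [236 131  33  31 256] [251.2 149. ] [0.626 0.019 0.014] [0.601 0.019 0.106]
top yellow [186 200  20  21 262] [195.8 210.5] [0.48  0.154 0.014] [0.47  0.141 0.106]
top green [244 124  18  20 256] [252.6 134.1] [0.663 0.015 0.014] [0.635 0.015 0.106]
top green [186 199  34  34 328] [205.3 216.8] [0.464 0.132 0.014] [0.456 0.12  0.106]
top green [ 24 210  10   9  65] [ 28.5 213.8] [0.481 0.573 0.014] [0.471 0.518 0.106]
top green [  0 276   7   9  49] [  2.5 279.7] [0.32  0.637 0.014] [0.325 0.577 0.106]
top green [ 12 285  10  10  75] [ 16.4 289.3] [0.297 0.599 0.014] [0.305 0.542 0.106]
top blue [163 119  20  21 275] [172.2 129.9] [0.68  0.212 0.014] [0.651 0.193 0.106]
top blue [332 128  33  32 312] [345.1 146.5] [ 0.626 -0.21   0.014] [ 0.602 -0.188  0.106]
top blue [498 214  14  75 801] [506.  247.2] [ 0.365 -0.601  0.014] [ 0.366 -0.542  0.106]
scene red [333 173  28  19 247] [346.2 183.9] [0.665 0.
[... 528 characters left out ...]
0.8] [-0.777  0.564  0.014] [-0.551  0.394  0.106]
scene blue [342 145  15  17 196] [349.4 153.1] [0.603 0.321 0.014] [0.657 0.181 0.106]
scene blue [   0  238   89   71 2197] [ 38.3 273.4] [ 0.226 -0.52   0.014] [ 0.327 -0.555  0.106]
scene blue [245 256  35  26 355] [262.1 271.2] [ 0.648 -0.24   0.014] [ 0.696 -0.31   0.106]
scene blue [ 43 303  15  12 102] [ 49.9 308.2] [ 0.333 -0.566  0.014] [ 0.421 -0.595  0.106]
scene blue [ 53 310  17  13 112] [ 61.1 316.1] [ 0.37  -0.566  0.014] [ 0.453 -0.595  0.106]
scene blue [ 65 319  16  13 118] [ 72.7 324.6] [ 0.408 -0.566  0.014] [ 0.486 -0.595  0.106]
scene blue [ 77 327  17  13 127] [ 84.8 333.2] [ 0.445 -0.566  0.014] [ 0.518 -0.595  0.106]
```

```bash
cat >> meas.py <<'E'
from scipy.optimize import least_squares
def standfit(n,m,z=0.010,r0=0.041):
    pts=np.argwhere(m)[:,::-1]
    P=onplane(n,pts,z)[:,:2]
    h=cv2.convexHull(np.float32(P)).reshape(-1,2)
    c,_=cv2.minEnclosingCircle(np.float32(P)); c=np.array(c)
    r=least_squares(lambda q:np.hypot(*(h-q).T)-r0,c,loss='soft_l1',f_scale=.0015)
    return r.x, np.sqrt(np.mean(r.fun**2)),len(h)
E
python3 - <<'E'
from meas import *
K={'red':((358.1,132.9),(260.2,238.1)),'blue':((172.2,129.9),(349.4,153.1)),'green':((252.6,134.1),(313.6,184)),'yellow':((195.8,210.5),(283,143.5))}
for c,(t,s) in K.items():
    p,e=rays2(s,t);print('bottle',c,p.round(4),'gap',e.round(4), 'top@.107',onplane('top',[t],.107)[0,:2].round(4),'scene@.102',onplane('scene',[s],.102)[0,:2].round(4))
S={'top':{'red':(183.7,143.2),'yellow':(251.2,149),'green':(205.3,216.8),'blue':(345.1,146.5)},'scene':{'red':(346.2,183.9),'yellow':(311.9,214.9),'green':(281.3,173.5),'blue':(262.1,271.2)}}
for n in S:
    f=np.load(n+'0.npy')
    for c,u in S[n].items():
        for i,s,ct,l in blobs(cmask(f,c)):
            if np.hypot(*(ct-u))<2: print(n,'stand',c,*standfit(n,l==i))
# grey: dark disc
for n,u in(('top',(401,200)),('scene',(181,276))):
    f=np.load(n+'0.npy');g=cv2.cvtColor(f,cv2.COLOR_RGB2GRAY)
    hsv=cv2.cvtColor(f,cv2.COLOR_RGB2HSV)
    m=cv2.inRange(hsv,(0,0,0),(180,90,130))
    roi=np.zeros_like(m);cv2.circle(roi,u,27,255,-1);m&=roi
    b=max(blobs(m),key=lambda b:b[1][4]);print(n,'grey',b[1],b[2],*standfit(n,b[3]==b[0]))
# regulator gauge white disc top at z .07, jar
f=np.load('top0.npy');print('gauge',onplane('top',[(482/1.5625,332/1.5625)],.07),'jar',onplane('top',[(163/1.5625,322/1.5625)],.065),'cups',onplane('top',[(200/1.5625,258/1.5625),(327/1.5625,411/1.5625)],.014))
print('box/reg pts',onplane('top',[(530/1.5625,130/1.5625),(290/1.5625,180/1.5625),(385/1.5625,120/1.5625),(720/1.5625,250/1.5625)],.05).round(3))
x=f[100:250,140:420];save('crop0',cv2.resize(x,(800,428),interpolation=cv2.INTER_CUBIC))
E
```

```text
bottle red [ 0.6349 -0.223   0.0959] gap 0.0021 top@.107 [ 0.6324 -0.2193] scene@.102 [ 0.6378 -0.2291]
bottle blue [0.6526 0.1942 0.0981] gap 0.0012 top@.107 [0.6503 0.1927] scene@.102 [0.6545 0.1876]
bottle green [0.6376 0.0144 0.0968] gap 0.0012 top@.107 [0.635  0.0147] scene@.102 [0.6404 0.0074]
bottle yellow [0.4699 0.1412 0.098 ] gap 0.0018 top@.107 [0.4696 0.1404] scene@.102 [0.4728 0.1346]
top stand red [0.65416832 0.19157345] 0.0007412680128010286 40
top stand yellow [0.6376517  0.01805134] 0.0010344581537523067 29
top stand green [0.46851642 0.13981838] 0.0012904128646700076 44
top stand blue [ 0.63516115 -0.2189639 ] 0.0010362231458761724 36
scene stand red [0.65802707 0.18038494] 0.0038809108495453087 24
scene stand yellow [0.64148844 0.00657793] 0.003537142948238415 32
scene stand green [0.47283187 0.12759729] 0.0027562902017260536 20
scene stand blue [ 0.63914227 -0.22705994] 0.0011591273929110167 35
top grey [384 183  34  33 857] [400.52275379 198.98366394] [ 0.49346506 -0.33850278] 0.0008066916327363336 36
scene grey [163 261  36  30 869] [180.23705409 275.52934407] [ 0.49897979 -0.34744626] 0.0025060256247784653 43
gauge [[ 0.46234692 -0.104818    0.07      ]] jar [[0.48937091 0.35731499 0.065     ]] cups [[0.59483066 0.32060525 0.014     ]
 [0.35591041 0.12385739 0.014     ]]
box/reg pts [[ 0.776 -0.198  0.05 ]
 [ 0.704  0.173  0.05 ]
 [ 0.797  0.026  0.05 ]
 [ 0.579 -0.483  0.05 ]]
```

View pics/crop0.png

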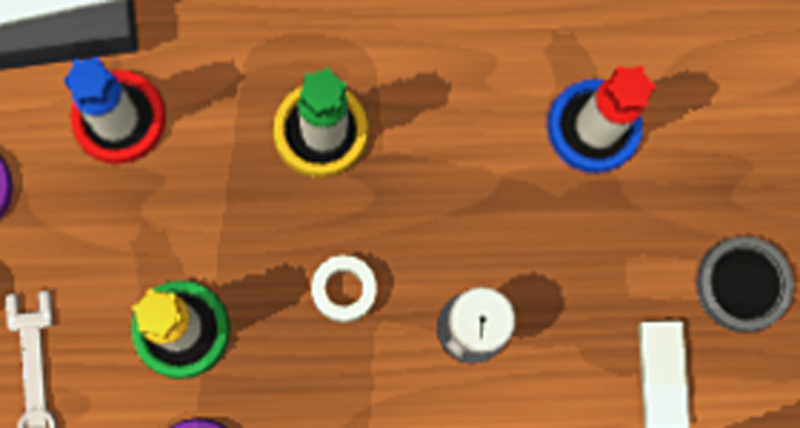

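The crop confirms the stands: red at crop (118,115), yellow (321,125), blue (596,125), green (180,328) and grey, empty, at (745,283). The purple cups fit none of the named colours, and each bottle is in the wrong cup. The top-view circle fits (0.7–1.3 mm residual) agree with the bottle positions within about 4 mm. The scene-view fits are about 5–10 mm off towards that camera, because the silhouette shows the foot of the stand. I'll therefore use the top view and check at the first grasp.

First move: align the tool with the world axes and head for the red bottle.

Request:
servo_tool(commands=[{"turn": 5.1,"claw": 1},{"turn": 5.1},{"turn": 5.1},{"tx": 0.03,"ty": -0.019},{"tx": 0.03,"ty": -0.019},{"tx": 0.03,"ty": -0.019},{"tx": 0.03,"ty": -0.019},{"tx": 0.03,"ty": -0.019},{"tx": 0.03,"ty": -0.019},{"tx": 0.03,"ty": -0.019},{"tx": 0.03,"ty": -0.019},{"tx": 0.03,"ty": -0.019}], force=50)

```text
invalid input at $.commands[0]: expected keys claw, tx, ty, tz, turn
```

Request:
servo_tool(commands=[{"tx": 0,"ty": 0,"tz": 0,"turn": 5.1,"claw": 1},{"tx": 0,"ty": 0,"tz": 0,"turn": 5.1,"claw": 1},{"tx": 0,"ty": 0,"tz": 0,"turn": 5.1,"claw": 1},{"tx": 0.03,"ty": -0.019,"tz": 0,"turn": 0,"claw": 1},{"tx": 0.03,"ty": -0.019,"tz": 0,"turn": 0,"claw": 1},{"tx": 0.03,"ty": -0.019,"tz": 0,"turn": 0,"claw": 1},{"tx": 0.03,"ty": -0.019,"tz": 0,"turn": 0,"claw": 1},{"tx": 0.03,"ty": -0.019,"tz": 0,"turn": 0,"claw": 1},{"tx": 0.03,"ty": -0.019,"tz": 0,"turn": 0,"claw": 1},{"tx": 0.03,"ty": -0.019,"tz": 0,"turn": 0,"claw": 1},{"tx": 0.03,"ty": -0.019,"tz": 0,"turn": 0,"claw": 1},{"tx": 0.03,"ty": -0.019,"tz": 0,"turn": 0,"claw": 1}], force=50)

```text
time_s: 1.1
tool_pos: [0.4166, -0.3578, 0.231]
orientation: [[1.0, 0.001, -0.0], [0.001, -1.0, 0.001], [-0.0, -0.001, -1.0]]
ft_force: [0.1, -0.7, 0.2]
finger_gap: 0.0849
```

Request:
servo_tool(commands=[{"tx": 0.027,"ty": -0.017,"tz": 0,"turn": 0,"claw": 1},{"tx": 0.027,"ty": -0.017,"tz": 0,"turn": 0,"claw": 1},{"tx": 0.027,"ty": -0.017,"tz": 0,"turn": 0,"claw": 1},{"tx": 0.027,"ty": -0.017,"tz": 0,"turn": 0,"claw": 1},{"tx": 0.027,"ty": -0.017,"tz": 0,"turn": 0,"claw": 1},{"tx": 0.027,"ty": -0.017,"tz": 0,"turn": 0,"claw": 1},{"tx": 0.027,"ty": -0.017,"tz": 0,"turn": 0,"claw": 1},{"tx": 0.027,"ty": -0.017,"tz": 0,"turn": 0,"claw": 1},{"tx": 0,"ty": 0,"tz": 0.02,"turn": 0,"claw": 1},{"tx": 0,"ty": 0,"tz": 0.02,"turn": 0,"claw": 1},{"tx": 0,"ty": 0,"tz": 0.02,"turn": 0,"claw": 1},{"tx": 0,"ty": 0,"tz": 0,"turn": 0,"claw": 1}], force=50)

```text
time_s: 2.1
tool_pos: [0.6289, -0.2213, 0.1658]
orientation: [[1.0, 0.001, -0.008], [0.001, -1.0, 0.005], [-0.008, -0.005, -1.0]]
ft_force: [-0.8, 0.5, -1.0]
finger_gap: 0.0854
```

Run:
```python
from meas import *
o=get_obs();T=o['tool_pos'];print(T,o['time_s'])
for n in('scene','top'):
    f=grab_frame(n);np.save(n+'1.npy',f)
    u=proj(n,[T,[T[0],T[1],.121],[.6335,-.221,.121],[.6335,-.221,.006]]);print(n,u.round(1).tolist())
    x0,y0=(190,130) if n=='scene' else (270,70)
    c=cv2.resize(f[y0:y0+180,x0:x0+160],None,fx=3.3,fy=3.3,interpolation=cv2.INTER_CUBIC)
    for i,p in enumerate(u): cv2.drawMarker(c,tuple(int(v) for v in (p-[x0,y0]+.5)*3.3),[(255,0,255),(0,255,255),(255,255,0),(255,128,0)][i],0,12,1)
    save(n+'1c',c)
```

```text
[ 0.62888397 -0.22125093  0.16576339] 2.1
scene [[258.2, 211.9], [258.6, 228.0], [260.5, 228.7], [261.4, 266.0]]
top [[366.0, 126.2], [360.6, 132.6], [360.4, 130.5], [348.7, 144.4]]
```

View pics/scene1c.png

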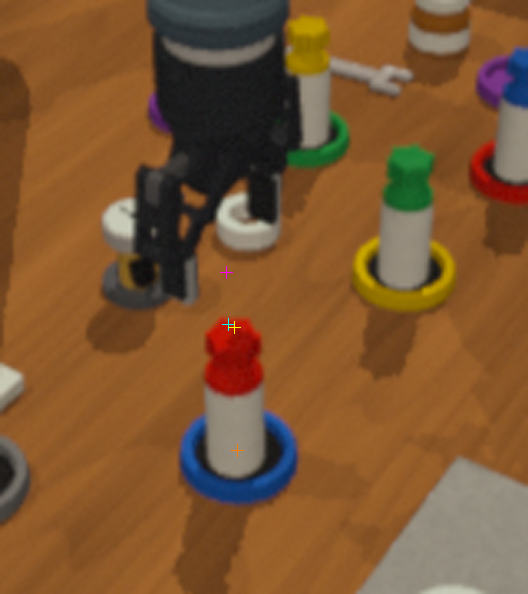

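View pics/top1c.png

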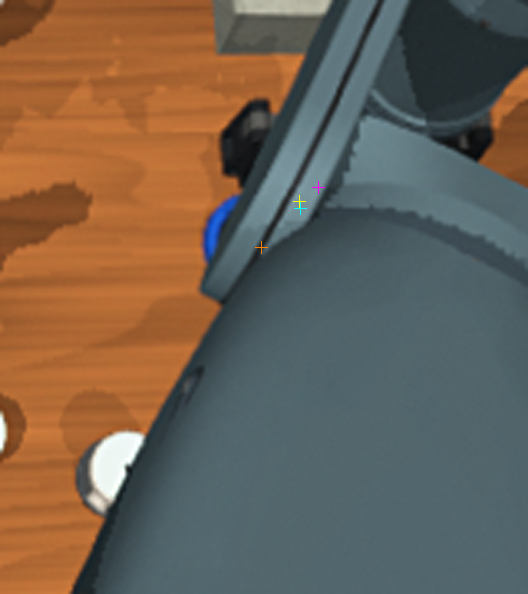

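The scene crop shows the open jaws over the red bottle. My predicted knob-top point (234,327) falls on the knob, so the positions hold. Descending.

Request:
servo_tool(commands=[{"tx": 0,"ty": 0,"tz": 0,"turn": 0,"claw": 1},{"tx": 0,"ty": 0,"tz": 0.012,"turn": 0,"claw": 1},{"tx": 0,"ty": 0,"tz": 0.012,"turn": 0,"claw": 1},{"tx": 0,"ty": 0,"tz": 0.012,"turn": 0,"claw": 1},{"tx": 0,"ty": 0,"tz": 0.012,"turn": 0,"claw": 1},{"tx": 0,"ty": 0,"tz": 0,"turn": 0,"claw": 1}], force=50)

```text
time_s: 2.7
tool_pos: [0.6293, -0.222, 0.1193]
orientation: [[1.0, 0.001, -0.005], [0.001, -1.0, 0.003], [-0.005, -0.003, -1.0]]
ft_force: [-0.3, 1.3, -0.5]
finger_gap: 0.0854
```

Request:
servo_tool(commands=[{"tx": 0.004,"ty": 0,"tz": 0.01,"turn": 0,"claw": 1},{"tx": 0,"ty": 0,"tz": 0.01,"turn": 0,"claw": 1},{"tx": 0,"ty": 0,"tz": 0.01,"turn": 0,"claw": 1},{"tx": 0,"ty": 0,"tz": 0.01,"turn": 0,"claw": 1},{"tx": 0,"ty": 0,"tz": 0.01,"turn": 0,"claw": 1},{"tx": 0,"ty": 0,"tz": 0.008,"turn": 0,"claw": 1},{"tx": 0,"ty": 0,"tz": 0.004,"turn": 0,"claw": 1},{"tx": 0,"ty": 0,"tz": 0,"turn": 0,"claw": 1},{"tx": 0,"ty": 0,"tz": 0,"turn": 0,"claw": 1}], force=50)

```text
time_s: 3.45
tool_pos: [0.6353, -0.2231, 0.0612]
orientation: [[1.0, 0.001, -0.0], [0.001, -1.0, 0.0], [-0.0, -0.0, -1.0]]
ft_force: [-1.0, 0.1, 1.1]
finger_gap: 0.0855
```

Request:
servo_tool(commands=[{"tx": -0.001,"ty": 0,"tz": 0.004,"turn": 0,"claw": 1},{"tx": 0,"ty": 0,"tz": 0.004,"turn": 0,"claw": 1},{"tx": 0,"ty": 0,"tz": 0,"turn": 0,"claw": 1},{"tx": 0,"ty": 0,"tz": 0,"turn": 0,"claw": 1}], force=50)

```text
time_s: 3.78
tool_pos: [0.6341, -0.2229, 0.0532]
orientation: [[1.0, 0.001, -0.0], [0.001, -1.0, 0.0], [-0.0, -0.0, -1.0]]
ft_force: [-0.2, -0.2, -0.0]
finger_gap: 0.0856
```

Run:
```python
from meas import *
f=grab_frame('scene');o=get_obs();print(o['tool_pos'],o['ft_force'])
x0,y0=190,120
save('s2',cv2.resize(f[y0:y0+180,x0:x0+160],None,fx=3.3,fy=3.3,interpolation=cv2.INTER_CUBIC))
```

```text
[ 0.63432696 -0.22304291  0.05338455] [-0.41387921 -0.48583154  0.83629518]
```

View pics/s2.png

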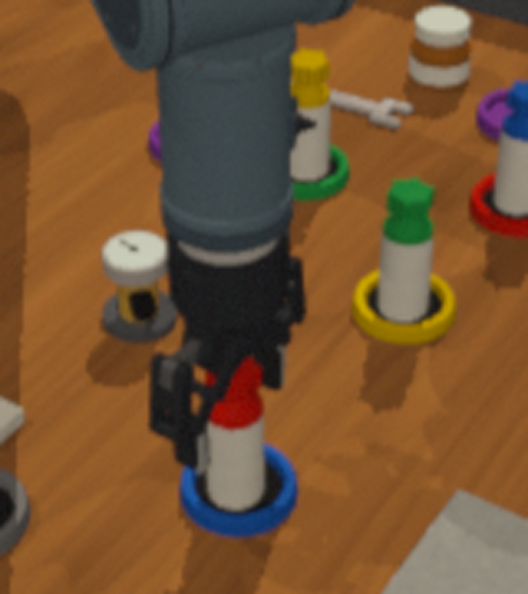

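The jaws straddle the red bottle at crop (235,440), the palm is clear of the knob, and no force shows. Closing.

Request:
servo_tool(commands=[{"tx": 0,"ty": 0,"tz": 0,"turn": 0,"claw": 0.3},{"tx": 0,"ty": 0,"tz": 0,"turn": 0,"claw": 0.3},{"tx": 0,"ty": 0,"tz": 0,"turn": 0,"claw": 0.3},{"tx": 0,"ty": 0,"tz": 0,"turn": 0,"claw": 0.3},{"tx": 0,"ty": 0,"tz": 0,"turn": 0,"claw": 0.3},{"tx": 0,"ty": 0,"tz": 0,"turn": 0,"claw": 0.3},{"tx": 0,"ty": 0,"tz": 0,"turn": 0,"claw": 0.3},{"tx": 0,"ty": 0,"tz": 0,"turn": 0,"claw": 0.3}], force=50)

```text
time_s: 4.5
tool_pos: [0.6345, -0.2231, 0.0537]
orientation: [[1.0, 0.001, 0.0], [0.001, -1.0, -0.0], [0.0, 0.0, -1.0]]
ft_force: [-1.9, 1.2, 4.1]
finger_gap: 0.0383
```

Request:
servo_tool(commands=[{"tx": 0,"ty": 0,"tz": 0,"turn": 0,"claw": 0.2},{"tx": 0,"ty": 0,"tz": 0,"turn": 0,"claw": 0.2},{"tx": 0,"ty": 0,"tz": 0,"turn": 0,"claw": 0.2}], force=50)

```text
time_s: 4.75
tool_pos: [0.6345, -0.2231, 0.0537]
orientation: [[1.0, 0.001, 0.001], [0.001, -1.0, -0.0], [0.001, 0.0, -1.0]]
ft_force: [-0.5, 0.0, 6.1]
finger_gap: 0.0386
```

Run:
```python
from meas import *
f=grab_frame('scene');o=get_obs();print(o['tool_pos'],o['ft_force'],o['finger_gap'])
x0,y0=220,180
save('s3',cv2.resize(f[y0:y0+110,x0:x0+100],None,fx=5,fy=5,interpolation=cv2.INTER_CUBIC))
```

```text
[ 0.63450694 -0.22305956  0.05371774] [-1.94628139  0.58910736  5.80038467] 0.03895375248450409
```

View pics/s3.png

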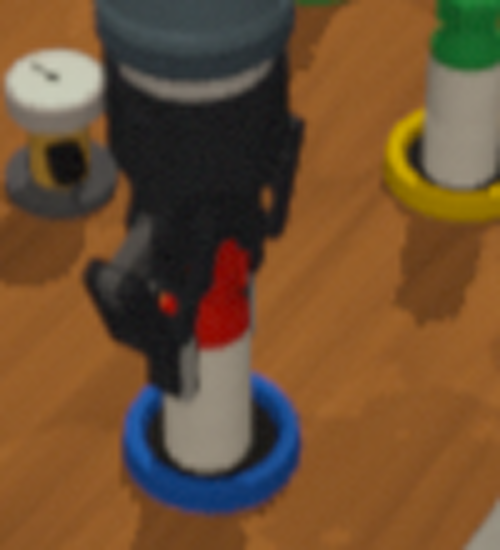

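The pads are on the upper white body just below the shoulder, and the gap is steady at 39 mm. Lifting.

Request:
servo_tool(commands=[{"tx": 0,"ty": 0,"tz": -0.004,"turn": 0,"claw": 0.2},{"tx": 0,"ty": 0,"tz": -0.008,"turn": 0,"claw": 0.2},{"tx": 0,"ty": 0,"tz": -0.012,"turn": 0,"claw": 0.2},{"tx": 0,"ty": 0,"tz": -0.016,"turn": 0,"claw": 0.2},{"tx": 0,"ty": 0,"tz": -0.02,"turn": 0,"claw": 0.2},{"tx": 0,"ty": 0,"tz": -0.02,"turn": 0,"claw": 0.2},{"tx": 0,"ty": 0,"tz": -0.012,"turn": 0,"claw": 0.2},{"tx": 0,"ty": 0,"tz": -0.008,"turn": 0,"claw": 0.2},{"tx": 0,"ty": 0,"tz": 0,"turn": 0,"claw": 0.2}], force=50)

```text
time_s: 5.55
tool_pos: [0.6353, -0.2235, 0.1558]
orientation: [[1.0, 0.001, 0.003], [0.001, -1.0, -0.002], [0.003, 0.002, -1.0]]
ft_force: [-0.3, 0.5, -2.9]
finger_gap: 0.039
```

Run:
```python
from meas import *
f=grab_frame('scene');o=get_obs();print(o['tool_pos'],o['ft_force'],o['finger_gap'])
x0,y0=200,120
save('s4',cv2.resize(f[y0:y0+170,x0:x0+130],None,fx=3.5,fy=3.5,interpolation=cv2.INTER_CUBIC))
```

```text
[ 0.63462455 -0.22318229  0.15407871] [ 0.1418801  -0.44219285 -2.98795174] 0.03871340095416606
```

View pics/s4.png

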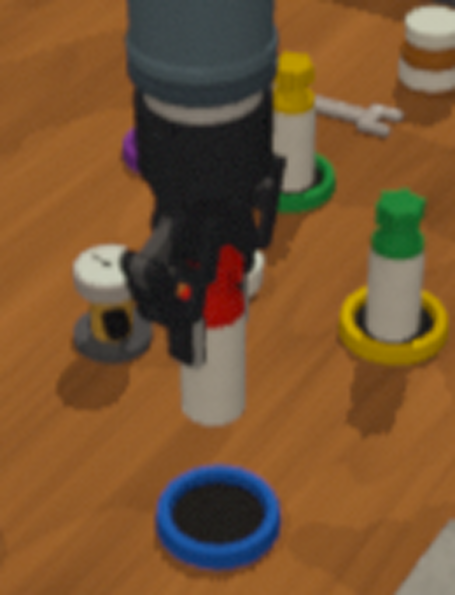

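Red is held upright, about 0.3 kg. Carrying it to the grey stand.

Request:
servo_tool(commands=[{"tx": -0.007,"ty": 0.0055,"tz": 0,"turn": 0,"claw": 0.2},{"tx": -0.013,"ty": 0.011,"tz": 0,"turn": 0,"claw": 0.2},{"tx": -0.02,"ty": 0.017,"tz": 0,"turn": 0,"claw": 0.2},{"tx": -0.02,"ty": 0.017,"tz": 0,"turn": 0,"claw": 0.2},{"tx": -0.02,"ty": 0.017,"tz": 0,"turn": 0,"claw": 0.2},{"tx": -0.02,"ty": 0.017,"tz": 0,"turn": 0,"claw": 0.2},{"tx": -0.02,"ty": 0.016,"tz": 0,"turn": 0,"claw": 0.2},{"tx": -0.013,"ty": 0.011,"tz": 0,"turn": 0,"claw": 0.2},{"tx": -0.007,"ty": 0.006,"tz": 0,"turn": 0,"claw": 0.2},{"tx": 0,"ty": 0,"tz": 0,"turn": 0,"claw": 0.2},{"tx": 0,"ty": 0,"tz": 0,"turn": 0,"claw": 0.2}], force=50)

```text
time_s: 6.52
tool_pos: [0.4937, -0.3408, 0.1528]
orientation: [[1.0, -0.001, -0.0], [-0.001, -1.0, 0.001], [-0.0, -0.001, -1.0]]
ft_force: [-0.6, 0.6, -2.9]
finger_gap: 0.0388
```

Run:
```python
from meas import *
o=get_obs();T=o['tool_pos'];print(T,o['ft_force'],o['finger_gap'])
f=grab_frame('top');np.save('top5.npy',f)
fs=grab_frame('scene');np.save('scene5.npy',fs)
for n,g,u in(('top',f,(345,146)),('scene',fs,(262,268))):
  for i,s,ct,l in blobs(cmask(g,'blue')):
    if np.hypot(*(ct-u))<6: print(n,'stand blue',ct,*standfit(n,l==i), onplane(n,[ct],.012))
c1=cv2.resize(f[80:260,310:450],None,fx=2.8,fy=2.8,interpolation=cv2.INTER_CUBIC)
c2=cv2.resize(fs[160:340,120:260],None,fx=2.8,fy=2.8,interpolation=cv2.INTER_CUBIC)
p=proj('scene',[[.4942,-.3406,.014],[T[0],T[1],.014]])
for q,col in zip(p,[(255,255,0),(0,255,255)]): cv2.drawMarker(c2,tuple(int(v) for v in (q-[120,160]+.5)*2.8),col,0,12,1)
save('5',np.hstack([c1,c2]))
```

```text
[ 0.49371146 -0.34083264  0.15282493] [-0.63047443  0.6329134  -2.86918606] 0.03876676283044635
top stand blue [347.7622549  143.79656863] [ 0.63505005 -0.21881933] 0.0009734282657972737 42 [[ 0.63354639 -0.21725783  0.012     ]]
scene stand blue [261.73951435 268.5187638 ] [ 0.63913783 -0.22706285] 0.0015153165498558358 36 [[ 0.64182834 -0.23173943  0.012     ]]
```

View pics/5.png

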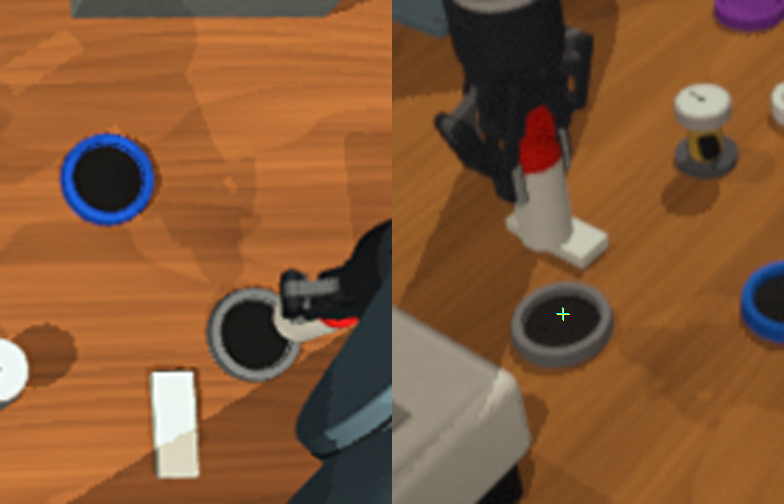

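The right half (scene) shows red hanging upright over the grey cup. The target mark at (562,314) is within about 4 mm of the cup centre (562,319), so I'll shift 2 mm towards it. The left half shows the blue cup empty at (107,178).

Request:
servo_tool(commands=[{"tx": 0.0015,"ty": 0.0015,"tz": 0.008,"turn": 0,"claw": 0.2},{"tx": 0,"ty": 0,"tz": 0.014,"turn": 0,"claw": 0.2},{"tx": 0,"ty": 0,"tz": 0.016,"turn": 0,"claw": 0.2},{"tx": 0,"ty": 0,"tz": 0.016,"turn": 0,"claw": 0.2},{"tx": 0,"ty": 0,"tz": 0.014,"turn": 0,"claw": 0.2},{"tx": 0,"ty": 0,"tz": 0.01,"turn": 0,"claw": 0.2},{"tx": 0,"ty": 0,"tz": 0.008,"turn": 0,"claw": 0.2},{"tx": 0,"ty": 0,"tz": 0.005,"turn": 0,"claw": 0.2},{"tx": 0,"ty": 0,"tz": 0,"turn": 0,"claw": 0.2},{"tx": 0,"ty": 0,"tz": 0,"turn": 0,"claw": 0.2}], force=50)

```text
time_s: 7.45
tool_pos: [0.4963, -0.3422, 0.0625]
orientation: [[1.0, 0.001, 0.0], [0.001, -1.0, -0.0], [0.0, 0.0, -1.0]]
ft_force: [0.2, 1.2, -3.2]
finger_gap: 0.0387
```

Request:
servo_tool(commands=[{"tx": 0,"ty": 0,"tz": 0.003,"turn": 0,"claw": 0.2},{"tx": 0,"ty": 0,"tz": 0.002,"turn": 0,"claw": 0.2},{"tx": 0,"ty": 0,"tz": 0.002,"turn": 0,"claw": 0.2},{"tx": 0,"ty": 0,"tz": 0.001,"turn": 0,"claw": 0.2},{"tx": 0,"ty": 0,"tz": 0,"turn": 0,"claw": 0.2},{"tx": 0,"ty": 0,"tz": 0,"turn": 0,"claw": 0.2}], force=50)

```text
time_s: 7.95
tool_pos: [0.4959, -0.3422, 0.0543]
orientation: [[1.0, 0.001, 0.0], [0.001, -1.0, 0.0], [0.0, -0.0, -1.0]]
ft_force: [0.1, 0.5, -3.0]
finger_gap: 0.039
```

Request:
servo_tool(commands=[{"tx": 0,"ty": 0,"tz": 0.001,"turn": 0,"claw": 0.2},{"tx": 0,"ty": 0,"tz": 0.0005,"turn": 0,"claw": 0.2},{"tx": 0,"ty": 0,"tz": 0,"turn": 0,"claw": 0.2},{"tx": 0,"ty": 0,"tz": 0,"turn": 0,"claw": 0.2}], force=50)

```text
time_s: 8.28
tool_pos: [0.4962, -0.3424, 0.0537]
orientation: [[1.0, 0.001, 0.001], [0.001, -1.0, -0.001], [0.001, 0.001, -1.0]]
ft_force: [-1.7, 2.3, 4.8]
finger_gap: 0.0389
```

Contact came at the same height as at the grasp, 0.0537. Releasing.

Request:
servo_tool(commands=[{"tx": 0,"ty": 0,"tz": 0,"turn": 0,"claw": 0.6},{"tx": 0,"ty": 0,"tz": 0,"turn": 0,"claw": 0.8},{"tx": 0,"ty": 0,"tz": 0,"turn": 0,"claw": 1},{"tx": 0,"ty": 0,"tz": 0,"turn": 0,"claw": 1},{"tx": 0,"ty": 0,"tz": 0,"turn": 0,"claw": 1},{"tx": 0,"ty": 0,"tz": 0,"turn": 0,"claw": 1},{"tx": 0,"ty": 0,"tz": 0,"turn": 0,"claw": 1},{"tx": 0,"ty": 0,"tz": 0,"turn": 0,"claw": 1}], force=50)

```text
time_s: 8.95
tool_pos: [0.4959, -0.3421, 0.0528]
orientation: [[1.0, 0.001, -0.0], [0.001, -1.0, 0.0], [-0.0, -0.0, -1.0]]
ft_force: [-0.4, -0.0, -1.4]
finger_gap: 0.0852
```

Request:
servo_tool(commands=[{"tx": 0,"ty": 0,"tz": -0.01,"turn": 0,"claw": 1},{"tx": 0,"ty": 0,"tz": -0.02,"turn": 0,"claw": 1},{"tx": 0,"ty": 0,"tz": -0.03,"turn": 0,"claw": 1},{"tx": 0,"ty": 0,"tz": -0.03,"turn": 0,"claw": 1},{"tx": 0,"ty": 0,"tz": -0.03,"turn": 0,"claw": 1},{"tx": 0,"ty": 0,"tz": -0.03,"turn": 0,"claw": 1},{"tx": 0.006,"ty": -0.02,"tz": 0,"turn": 0,"claw": 1},{"tx": 0.01,"ty": -0.035,"tz": 0,"turn": 0,"claw": 1},{"tx": 0.01,"ty": -0.035,"tz": 0,"turn": 0,"claw": 1},{"tx": 0.01,"ty": -0.035,"tz": 0,"turn": 0,"claw": 1},{"tx": 0.01,"ty": -0.035,"tz": 0,"turn": 0,"claw": 1},{"tx": 0.01,"ty": -0.035,"tz": 0,"turn": 0,"claw": 1}], force=50)

```text
time_s: 9.95
tool_pos: [0.552, -0.1455, 0.2039]
orientation: [[1.0, 0.0, 0.001], [0.0, -1.0, -0.0], [0.001, 0.0, -1.0]]
ft_force: [0.6, 0.2, 0.8]
finger_gap: 0.0856
```

Request:
servo_tool(commands=[{"tx": 0.01,"ty": -0.035,"tz": 0,"turn": 0,"claw": 1},{"tx": 0.01,"ty": -0.035,"tz": 0,"turn": 0,"claw": 1},{"tx": 0.01,"ty": -0.035,"tz": 0,"turn": 0,"claw": 1},{"tx": 0.01,"ty": -0.035,"tz": 0,"turn": 0,"claw": 1},{"tx": 0.01,"ty": -0.035,"tz": 0,"turn": 0,"claw": 1},{"tx": 0.01,"ty": -0.035,"tz": 0,"turn": 0,"claw": 1},{"tx": 0.01,"ty": -0.035,"tz": 0,"turn": 0,"claw": 1},{"tx": 0.01,"ty": -0.035,"tz": 0,"turn": 0,"claw": 1},{"tx": 0.01,"ty": -0.035,"tz": 0,"turn": 0,"claw": 1},{"tx": 0.01,"ty": -0.02,"tz": 0,"turn": 0,"claw": 1},{"tx": 0,"ty": 0,"tz": 0,"turn": 0,"claw": 1},{"tx": 0,"ty": 0,"tz": 0,"turn": 0,"claw": 1}], force=50)

```text
time_s: 10.95
tool_pos: [0.6514, 0.1893, 0.203]
orientation: [[1.0, 0.003, 0.0], [0.003, -1.0, -0.0], [0.0, 0.0, -1.0]]
ft_force: [-0.3, -0.2, 0.6]
finger_gap: 0.0856
```

Run:
```python
from meas import *
o=get_obs();T=o['tool_pos'];print(T,o['ft_force'],o['finger_gap'],o['time_s'])
f=grab_frame('scene');np.save('scene6.npy',f)
t=grab_frame('top');np.save('top6.npy',t)
save('6',np.hstack([f,t])[::1,:,:][:, :][0:384] if 0 else cv2.resize(np.vstack([f[100:320,100:400],t[90:310,100:400]]),None,fx=1.36,fy=1.36,interpolation=cv2.INTER_CUBIC))
for i,s,ct,l in blobs(cmask(t,'red')): print(s,ct.round(1),onplane('top',[ct],.107)[0].round(4))
```

```text
[0.6514003  0.18931248 0.20304639] [-0.25018497 -0.20121293  0.59528062] 0.08563356356554362 10.95
[165 125  33  32 351] [183.6 143.3] [0.6186 0.1669 0.107 ]
[405 183  23  19 320] [415.2 192.1] [ 0.4961 -0.3374  0.107 ]
```

View pics/6.png

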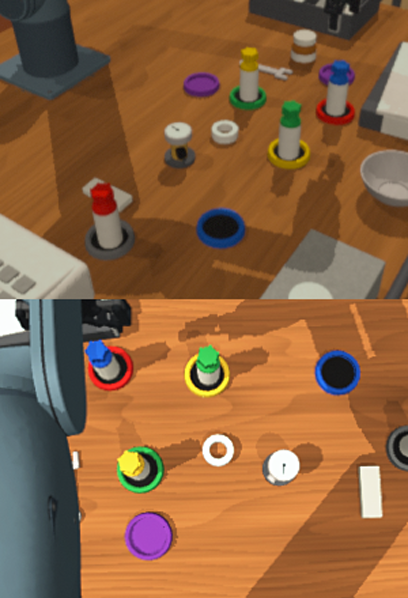

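Both views show red standing upright in the grey cup (105,220 in the scene half), the blue cup empty, and the regulator unmoved. Descending on blue.

Request:
servo_tool(commands=[{"tx": 0.001,"ty": -0.0045,"tz": 0.01,"turn": 0,"claw": 1},{"tx": 0,"ty": 0,"tz": 0.018,"turn": 0,"claw": 1},{"tx": 0,"ty": 0,"tz": 0.018,"turn": 0,"claw": 1},{"tx": 0,"ty": 0,"tz": 0.018,"turn": 0,"claw": 1},{"tx": 0,"ty": 0,"tz": 0.018,"turn": 0,"claw": 1},{"tx": 0,"ty": 0,"tz": 0.018,"turn": 0,"claw": 1},{"tx": 0,"ty": 0,"tz": 0.015,"turn": 0,"claw": 1},{"tx": 0,"ty": 0,"tz": 0.012,"turn": 0,"claw": 1},{"tx": 0,"ty": 0,"tz": 0.01,"turn": 0,"claw": 1},{"tx": 0,"ty": 0,"tz": 0.008,"turn": 0,"claw": 1},{"tx": 0,"ty": 0,"tz": 0,"turn": 0,"claw": 1},{"tx": 0,"ty": 0,"tz": 0,"turn": 0,"claw": 1}], force=50)

```text
time_s: 12.05
tool_pos: [0.6525, 0.1923, 0.0577]
orientation: [[1.0, 0.0, -0.0], [0.0, -1.0, -0.0], [-0.0, 0.0, -1.0]]
ft_force: [0.4, -0.4, 0.9]
finger_gap: 0.0857
```

Down 4.5 mm more, then close.

Request:
servo_tool(commands=[{"tx": 0,"ty": -0.001,"tz": 0.0045,"turn": 0,"claw": 1},{"tx": 0,"ty": 0,"tz": 0,"turn": 0,"claw": 1},{"tx": 0,"ty": 0,"tz": 0,"turn": 0,"claw": 0.6},{"tx": 0,"ty": 0,"tz": 0,"turn": 0,"claw": 0.4},{"tx": 0,"ty": 0,"tz": 0,"turn": 0,"claw": 0.2},{"tx": 0,"ty": 0,"tz": 0,"turn": 0,"claw": 0.2},{"tx": 0,"ty": 0,"tz": 0,"turn": 0,"claw": 0.2},{"tx": 0,"ty": 0,"tz": 0,"turn": 0,"claw": 0.2},{"tx": 0,"ty": 0,"tz": 0,"turn": 0,"claw": 0.2},{"tx": 0,"ty": 0,"tz": 0,"turn": 0,"claw": 0.2},{"tx": 0,"ty": 0,"tz": 0,"turn": 0,"claw": 0.2},{"tx": 0,"ty": 0,"tz": 0,"turn": 0,"claw": 0.2}], force=50)

```text
time_s: 13.05
tool_pos: [0.6528, 0.1934, 0.0539]
orientation: [[1.0, 0.001, 0.001], [0.001, -1.0, -0.0], [0.001, 0.0, -1.0]]
ft_force: [-1.1, -1.4, 5.4]
finger_gap: 0.039
```

Request:
servo_tool(commands=[{"tx": 0,"ty": 0,"tz": -0.004,"turn": 0,"claw": 0.2},{"tx": 0,"ty": 0,"tz": -0.008,"turn": 0,"claw": 0.2},{"tx": 0,"ty": 0,"tz": -0.014,"turn": 0,"claw": 0.2},{"tx": 0,"ty": 0,"tz": -0.02,"turn": 0,"claw": 0.2},{"tx": 0,"ty": 0,"tz": -0.025,"turn": 0,"claw": 0.2},{"tx": 0,"ty": 0,"tz": -0.025,"turn": 0,"claw": 0.2},{"tx": 0,"ty": 0,"tz": -0.025,"turn": 0,"claw": 0.2},{"tx": 0,"ty": 0,"tz": -0.018,"turn": 0,"claw": 0.2},{"tx": 0,"ty": 0,"tz": -0.011,"turn": 0,"claw": 0.2},{"tx": 0,"ty": 0,"tz": 0,"turn": 0,"claw": 0.2}], force=50)

```text
time_s: 13.88
tool_pos: [0.6537, 0.1938, 0.2063]
orientation: [[1.0, 0.001, 0.005], [0.001, -1.0, 0.001], [0.005, -0.001, -1.0]]
ft_force: [0.5, 0.4, -3.2]
finger_gap: 0.0385
```

Run:
```python
from meas import *
o=get_obs();print(o['tool_pos'],o['ft_force'],o['finger_gap'])
f=grab_frame('scene');t=grab_frame('top')
for i,s,ct,l in blobs(cmask(t,'red'))+blobs(cmask(t,'blue')): print(s,ct.round(1),standfit('top',l==i))
save('7',cv2.resize(f[60:260,220:460],None,fx=2.5,fy=2.5,interpolation=cv2.INTER_CUBIC))
```

```text
[0.65368887 0.19379272 0.20626205] [ 0.45276781  0.3958135  -3.21673393] 0.03852101270220405
[165 124  33  33 445] [181.4 140.6] (array([0.65430904, 0.19162416]), np.float64(0.0007147736172697914), 45)
[405 183  23  19 321] [415.2 192.2] (array([ 0.49138318, -0.38774952]), np.float64(0.011942680934733184), 25)
[156 108  11  11  77] [159.9 113.2] (array([0.75348219, 0.26121956]), np.float64(0.010009596242723854), 13)
[332 128  33  32 393] [347.7 143.8] (array([ 0.63516114, -0.21884966]), np.float64(0.0009877082722633127), 41)
[498 214  14  75 800] [506.  247.3] (array([ 0.40729968, -0.61134991]), np.float64(0.03545872310559442), 21)
```

View pics/7.png

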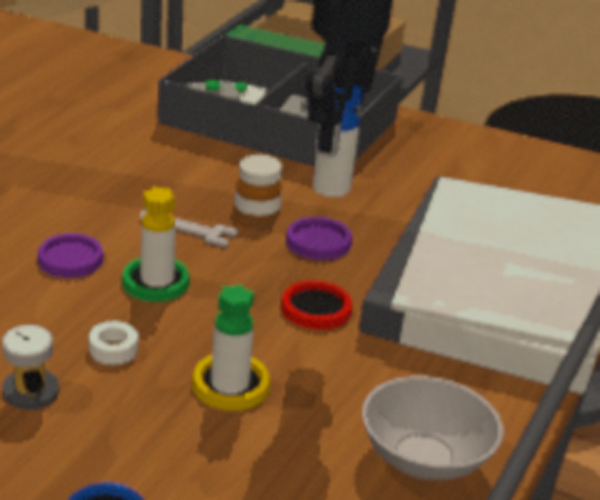

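Blue is held upright and the red cup is empty at crop (316,304). Carrying blue to the blue cup above the green bottle's height.

Request:
servo_tool(commands=[{"tx": 0,"ty": 0.01,"tz": 0,"turn": 0,"claw": 0.2},{"tx": 0,"ty": 0.02,"tz": 0,"turn": 0,"claw": 0.2},{"tx": -0.0016,"ty": 0.03,"tz": 0,"turn": 0,"claw": 0.2},{"tx": -0.0016,"ty": 0.03,"tz": 0,"turn": 0,"claw": 0.2},{"tx": -0.0016,"ty": 0.03,"tz": 0,"turn": 0,"claw": 0.2},{"tx": -0.0016,"ty": 0.03,"tz": 0,"turn": 0,"claw": 0.2},{"tx": -0.0016,"ty": 0.03,"tz": 0,"turn": 0,"claw": 0.2},{"tx": -0.0016,"ty": 0.03,"tz": 0,"turn": 0,"claw": 0.2},{"tx": -0.0016,"ty": 0.03,"tz": 0,"turn": 0,"claw": 0.2},{"tx": -0.0016,"ty": 0.03,"tz": 0,"turn": 0,"claw": 0.2},{"tx": -0.0016,"ty": 0.03,"tz": 0,"turn": 0,"claw": 0.2},{"tx": -0.0016,"ty": 0.03,"tz": 0,"turn": 0,"claw": 0.2}], force=50)

```text
time_s: 14.98
tool_pos: [0.6352, -0.1384, 0.2011]
orientation: [[1.0, 0.0, -0.004], [0.0, -1.0, 0.001], [-0.004, -0.001, -1.0]]
ft_force: [1.0, -0.1, -3.1]
finger_gap: 0.0383
```

Request:
servo_tool(commands=[{"tx": 0,"ty": 0.03,"tz": 0,"turn": 0,"claw": 0.2},{"tx": 0,"ty": 0.03,"tz": 0,"turn": 0,"claw": 0.2},{"tx": 0,"ty": 0.018,"tz": 0,"turn": 0,"claw": 0.2},{"tx": 0,"ty": 0.008,"tz": 0,"turn": 0,"claw": 0.2},{"tx": 0,"ty": 0,"tz": 0,"turn": 0,"claw": 0.2},{"tx": 0,"ty": 0,"tz": 0,"turn": 0,"claw": 0.2}], force=50)

```text
time_s: 15.48
tool_pos: [0.6364, -0.2217, 0.2024]
orientation: [[1.0, 0.0, -0.001], [0.0, -1.0, 0.002], [-0.001, -0.002, -1.0]]
ft_force: [0.5, 0.8, -3.2]
finger_gap: 0.0388
```

Request:
servo_tool(commands=[{"tx": 0,"ty": 0.001,"tz": 0.008,"turn": 0,"claw": 0.2},{"tx": 0,"ty": 0,"tz": 0.016,"turn": 0,"claw": 0.2},{"tx": 0,"ty": 0,"tz": 0.02,"turn": 0,"claw": 0.2},{"tx": 0,"ty": 0,"tz": 0.02,"turn": 0,"claw": 0.2},{"tx": 0,"ty": 0,"tz": 0.02,"turn": 0,"claw": 0.2},{"tx": 0,"ty": 0,"tz": 0.018,"turn": 0,"claw": 0.2},{"tx": 0,"ty": 0,"tz": 0.014,"turn": 0,"claw": 0.2},{"tx": 0,"ty": 0,"tz": 0.01,"turn": 0,"claw": 0.2},{"tx": 0,"ty": 0,"tz": 0.007,"turn": 0,"claw": 0.2},{"tx": 0,"ty": 0,"tz": 0.004,"turn": 0,"claw": 0.2},{"tx": 0,"ty": 0,"tz": 0,"turn": 0,"claw": 0.2},{"tx": 0,"ty": 0,"tz": 0,"turn": 0,"claw": 0.2}], force=50)

```text
time_s: 16.48
tool_pos: [0.6373, -0.2234, 0.0669]
orientation: [[1.0, 0.001, 0.001], [0.001, -1.0, -0.0], [0.001, 0.0, -1.0]]
ft_force: [-1.1, -0.6, -3.1]
finger_gap: 0.0382
```

Run:
```python
from meas import *
o=get_obs();print(o['tool_pos'],o['ft_force'],o['finger_gap'])
f=grab_frame('scene')
save('8',cv2.resize(f[170:300,200:330],None,fx=4,fy=4,interpolation=cv2.INTER_CUBIC))
```

```text
[ 0.6372961  -0.223433    0.06691928] [-1.08225129 -0.60880471 -3.11315576] 0.03824847875049529
```

View pics/8.png

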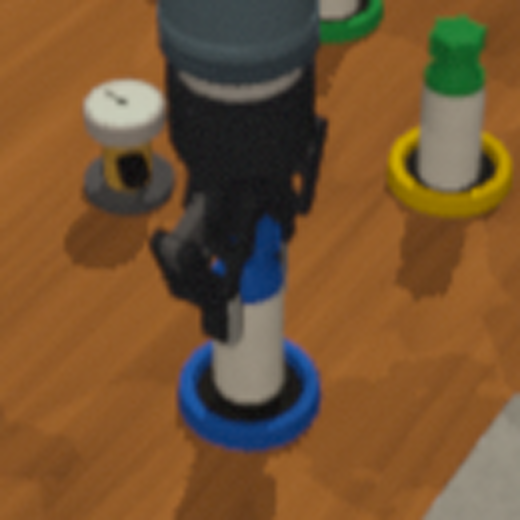

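The blue bottle's foot at (248,390) is over the middle of the blue cup (250,392), 13 mm above its floor. Lowering slowly.

Request:
servo_tool(commands=[{"tx": 0,"ty": 0,"tz": 0.004,"turn": 0,"claw": 0.2},{"tx": 0,"ty": 0,"tz": 0.003,"turn": 0,"claw": 0.2},{"tx": 0,"ty": 0,"tz": 0.002,"turn": 0,"claw": 0.2},{"tx": 0,"ty": 0,"tz": 0.002,"turn": 0,"claw": 0.2},{"tx": 0,"ty": 0,"tz": 0.001,"turn": 0,"claw": 0.2},{"tx": 0,"ty": 0,"tz": 0.001,"turn": 0,"claw": 0.2},{"tx": 0,"ty": 0,"tz": 0,"turn": 0,"claw": 0.2},{"tx": 0,"ty": 0,"tz": 0,"turn": 0,"claw": 0.2}], force=50)

```text
time_s: 17.2
tool_pos: [0.6368, -0.2236, 0.0539]
orientation: [[1.0, 0.001, 0.0], [0.001, -1.0, -0.0], [0.0, 0.0, -1.0]]
ft_force: [-2.7, 1.2, 1.9]
finger_gap: 0.0386
```

Contact at 0.0539, with Fz going from −3.1 to +1.9. Releasing and rising.

Request:
servo_tool(commands=[{"tx": 0,"ty": 0,"tz": 0.0003,"turn": 0,"claw": 0.2},{"tx": 0,"ty": 0,"tz": 0,"turn": 0,"claw": 0.6},{"tx": 0,"ty": 0,"tz": 0,"turn": 0,"claw": 0.8},{"tx": 0,"ty": 0,"tz": 0,"turn": 0,"claw": 1},{"tx": 0,"ty": 0,"tz": 0,"turn": 0,"claw": 1},{"tx": 0,"ty": 0,"tz": 0,"turn": 0,"claw": 1},{"tx": 0,"ty": 0,"tz": 0,"turn": 0,"claw": 1},{"tx": 0,"ty": 0,"tz": 0,"turn": 0,"claw": 1},{"tx": 0,"ty": 0,"tz": -0.01,"turn": 0,"claw": 1},{"tx": 0,"ty": 0,"tz": -0.02,"turn": 0,"claw": 1},{"tx": 0,"ty": 0,"tz": -0.03,"turn": 0,"claw": 1},{"tx": 0,"ty": 0,"tz": -0.03,"turn": 0,"claw": 1}], force=50)

```text
time_s: 18.2
tool_pos: [0.6362, -0.2232, 0.1438]
orientation: [[1.0, 0.001, -0.002], [0.001, -1.0, 0.001], [-0.002, -0.001, -1.0]]
ft_force: [0.2, -1.0, 0.4]
finger_gap: 0.0854
```

Request:
servo_tool(commands=[{"tx": 0,"ty": 0,"tz": -0.03,"turn": 0,"claw": 1},{"tx": -0.01,"ty": 0.008,"tz": -0.01,"turn": 0,"claw": 1},{"tx": -0.024,"ty": 0.02,"tz": 0,"turn": 0,"claw": 1},{"tx": -0.024,"ty": 0.02,"tz": 0,"turn": 0,"claw": 1},{"tx": -0.024,"ty": 0.02,"tz": 0,"turn": 0,"claw": 1},{"tx": -0.024,"ty": 0.02,"tz": 0,"turn": 0,"claw": 1},{"tx": -0.024,"ty": 0.02,"tz": 0,"turn": 0,"claw": 1},{"tx": -0.01,"ty": 0.011,"tz": 0,"turn": 0,"claw": 1},{"tx": 0,"ty": 0,"tz": 0,"turn": 0,"claw": 1},{"tx": 0,"ty": 0,"tz": 0,"turn": 0,"claw": 1},{"tx": 0,"ty": 0,"tz": 0,"turn": 0,"claw": 1}], force=50)

```text
time_s: 19.12
tool_pos: [0.4974, -0.3422, 0.1831]
orientation: [[1.0, 0.001, 0.001], [0.001, -1.0, 0.0], [0.001, -0.0, -1.0]]
ft_force: [-0.0, 0.2, 0.5]
finger_gap: 0.0852
```

Run:
```python
from meas import *
o=get_obs();print(o['tool_pos'],o['ft_force'],o['finger_gap'])
f=grab_frame('scene')
save('9',cv2.resize(f[120:320,120:330],None,fx=3,fy=3,interpolation=cv2.INTER_CUBIC))
```

```text
[ 0.49743163 -0.34220185  0.18310876] [-0.03083179  0.23595377  0.51362511] 0.08519912316770281
```

View pics/9.png

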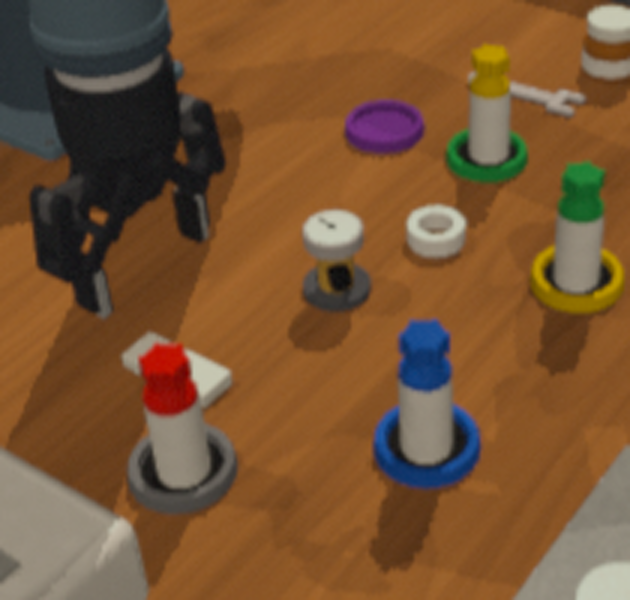

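Blue stands in the middle of its cup (427,430) and red in the grey cup (180,440). Picking up red.

Request:
servo_tool(commands=[{"tx": -0.001,"ty": 0,"tz": 0.01,"turn": 0,"claw": 1},{"tx": 0,"ty": 0,"tz": 0.018,"turn": 0,"claw": 1},{"tx": 0,"ty": 0,"tz": 0.018,"turn": 0,"claw": 1},{"tx": 0,"ty": 0,"tz": 0.018,"turn": 0,"claw": 1},{"tx": 0,"ty": 0,"tz": 0.018,"turn": 0,"claw": 1},{"tx": 0,"ty": 0,"tz": 0.016,"turn": 0,"claw": 1},{"tx": 0,"ty": 0,"tz": 0.012,"turn": 0,"claw": 1},{"tx": 0,"ty": 0,"tz": 0.009,"turn": 0,"claw": 1},{"tx": 0,"ty": 0,"tz": 0.006,"turn": 0,"claw": 1},{"tx": 0,"ty": 0,"tz": 0,"turn": 0,"claw": 1},{"tx": 0,"ty": 0,"tz": 0,"turn": 0,"claw": 1}], force=50)

```text
time_s: 20.08
tool_pos: [0.4962, -0.3426, 0.0581]
orientation: [[1.0, 0.001, 0.0], [0.001, -1.0, -0.0], [0.0, 0.0, -1.0]]
ft_force: [0.1, -0.1, 0.4]
finger_gap: 0.0853
```

Request:
servo_tool(commands=[{"tx": 0,"ty": 0,"tz": 0.005,"turn": 0,"claw": 1},{"tx": 0,"ty": 0,"tz": 0,"turn": 0,"claw": 1},{"tx": 0,"ty": 0,"tz": 0,"turn": 0,"claw": 0.6},{"tx": 0,"ty": 0,"tz": 0,"turn": 0,"claw": 0.4},{"tx": 0,"ty": 0,"tz": 0,"turn": 0,"claw": 0.2},{"tx": 0,"ty": 0,"tz": 0,"turn": 0,"claw": 0.2},{"tx": 0,"ty": 0,"tz": 0,"turn": 0,"claw": 0.2},{"tx": 0,"ty": 0,"tz": 0,"turn": 0,"claw": 0.2},{"tx": 0,"ty": 0,"tz": 0,"turn": 0,"claw": 0.2},{"tx": 0,"ty": 0,"tz": 0,"turn": 0,"claw": 0.2},{"tx": 0,"ty": 0,"tz": 0,"turn": 0,"claw": 0.2},{"tx": 0,"ty": 0,"tz": 0,"turn": 0,"claw": 0.2}], force=50)

```text
time_s: 21.08
tool_pos: [0.4961, -0.3429, 0.0536]
orientation: [[1.0, 0.001, 0.001], [0.001, -1.0, -0.001], [0.001, 0.001, -1.0]]
ft_force: [-0.9, 0.9, 5.3]
finger_gap: 0.039
```

Request:
servo_tool(commands=[{"tx": 0,"ty": 0,"tz": -0.004,"turn": 0,"claw": 0.2},{"tx": 0,"ty": 0,"tz": -0.008,"turn": 0,"claw": 0.2},{"tx": 0,"ty": 0,"tz": -0.014,"turn": 0,"claw": 0.2},{"tx": 0,"ty": 0,"tz": -0.02,"turn": 0,"claw": 0.2},{"tx": 0,"ty": 0,"tz": -0.025,"turn": 0,"claw": 0.2},{"tx": 0,"ty": 0,"tz": -0.025,"turn": 0,"claw": 0.2},{"tx": 0,"ty": 0,"tz": -0.025,"turn": 0,"claw": 0.2},{"tx": 0,"ty": 0,"tz": -0.018,"turn": 0,"claw": 0.2},{"tx": 0,"ty": 0,"tz": -0.011,"turn": 0,"claw": 0.2},{"tx": 0,"ty": 0,"tz": 0,"turn": 0,"claw": 0.2}], force=50)

```text
time_s: 21.92
tool_pos: [0.4969, -0.3434, 0.2058]
orientation: [[1.0, 0.001, 0.003], [0.001, -1.0, -0.003], [0.003, 0.003, -1.0]]
ft_force: [0.4, -0.7, -2.7]
finger_gap: 0.0387
```

Request:
servo_tool(commands=[{"tx": 0.003,"ty": -0.01,"tz": 0,"turn": 0,"claw": 0.2},{"tx": 0.006,"ty": -0.02,"tz": 0,"turn": 0,"claw": 0.2},{"tx": 0.0095,"ty": -0.032,"tz": 0,"turn": 0,"claw": 0.2},{"tx": 0.0095,"ty": -0.032,"tz": 0,"turn": 0,"claw": 0.2},{"tx": 0.0095,"ty": -0.032,"tz": 0,"turn": 0,"claw": 0.2},{"tx": 0.0095,"ty": -0.032,"tz": 0,"turn": 0,"claw": 0.2},{"tx": 0.0095,"ty": -0.032,"tz": 0,"turn": 0,"claw": 0.2},{"tx": 0.0095,"ty": -0.032,"tz": 0,"turn": 0,"claw": 0.2},{"tx": 0.0095,"ty": -0.032,"tz": 0,"turn": 0,"claw": 0.2},{"tx": 0.0095,"ty": -0.032,"tz": 0,"turn": 0,"claw": 0.2},{"tx": 0.0095,"ty": -0.032,"tz": 0,"turn": 0,"claw": 0.2},{"tx": 0.0095,"ty": -0.032,"tz": 0,"turn": 0,"claw": 0.2}], force=50)

```text
time_s: 22.92
tool_pos: [0.5983, 0.0102, 0.2006]
orientation: [[1.0, 0.001, -0.004], [0.001, -1.0, 0.001], [-0.004, -0.001, -1.0]]
ft_force: [1.5, -0.7, -3.0]
finger_gap: 0.0386
```

Request:
servo_tool(commands=[{"tx": 0.0095,"ty": -0.032,"tz": 0,"turn": 0,"claw": 0.2},{"tx": 0.0095,"ty": -0.032,"tz": 0,"turn": 0,"claw": 0.2},{"tx": 0.0095,"ty": -0.032,"tz": 0,"turn": 0,"claw": 0.2},{"tx": 0.0095,"ty": -0.032,"tz": 0,"turn": 0,"claw": 0.2},{"tx": 0.0095,"ty": -0.032,"tz": 0,"turn": 0,"claw": 0.2},{"tx": 0.005,"ty": -0.017,"tz": 0,"turn": 0,"claw": 0.2},{"tx": 0.0025,"ty": -0.008,"tz": 0,"turn": 0,"claw": 0.2},{"tx": 0,"ty": 0,"tz": 0,"turn": 0,"claw": 0.2},{"tx": 0,"ty": 0,"tz": 0,"turn": 0,"claw": 0.2},{"tx": 0,"ty": 0,"tz": 0,"turn": 0,"claw": 0.2}], force=50)

```text
time_s: 23.75
tool_pos: [0.6538, 0.1911, 0.2021]
orientation: [[1.0, -0.0, -0.002], [-0.0, -1.0, -0.001], [-0.002, 0.001, -1.0]]
ft_force: [-0.7, -0.2, -2.3]
finger_gap: 0.0388
```

Request:
servo_tool(commands=[{"tx": 0.001,"ty": -0.001,"tz": 0.008,"turn": 0,"claw": 0.2},{"tx": 0,"ty": 0,"tz": 0.016,"turn": 0,"claw": 0.2},{"tx": 0,"ty": 0,"tz": 0.02,"turn": 0,"claw": 0.2},{"tx": 0,"ty": 0,"tz": 0.02,"turn": 0,"claw": 0.2},{"tx": 0,"ty": 0,"tz": 0.02,"turn": 0,"claw": 0.2},{"tx": 0,"ty": 0,"tz": 0.018,"turn": 0,"claw": 0.2},{"tx": 0,"ty": 0,"tz": 0.014,"turn": 0,"claw": 0.2},{"tx": 0,"ty": 0,"tz": 0.01,"turn": 0,"claw": 0.2},{"tx": 0,"ty": 0,"tz": 0.007,"turn": 0,"claw": 0.2},{"tx": 0,"ty": 0,"tz": 0.004,"turn": 0,"claw": 0.2},{"tx": 0,"ty": 0,"tz": 0,"turn": 0,"claw": 0.2},{"tx": 0,"ty": 0,"tz": 0,"turn": 0,"claw": 0.2}], force=50)

```text
time_s: 24.75
tool_pos: [0.656, 0.1933, 0.0666]
orientation: [[1.0, 0.001, 0.001], [0.001, -1.0, 0.0], [0.001, -0.0, -1.0]]
ft_force: [0.1, -0.1, -3.1]
finger_gap: 0.0387
```

Run:
```python
from meas import *
o=get_obs();print(o['tool_pos'],o['ft_force'],o['finger_gap'])
f=grab_frame('scene')
save('10',cv2.resize(f[100:230,260:400],None,fx=4,fy=4,interpolation=cv2.INTER_CUBIC))
```

```text
[0.65597208 0.19333646 0.06663645] [ 0.07207916 -0.1254652  -3.09185629] 0.03872083985906851
```

View pics/10.png

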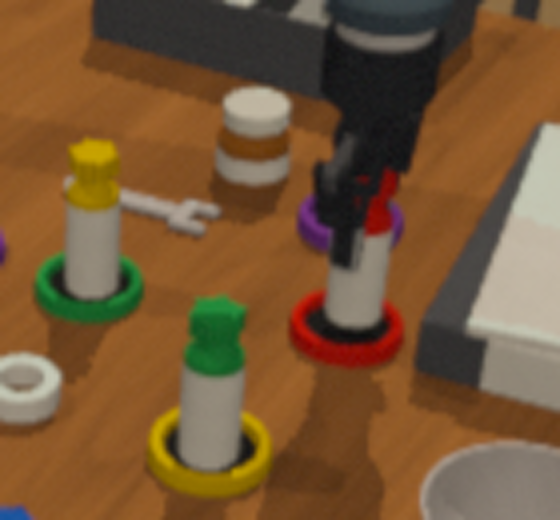

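Red's foot at (353,318) is over the red cup (347,327), about 2 mm off centre. I'll shift 1.5 mm and lower.

Request:
servo_tool(commands=[{"tx": -0.001,"ty": 0.0015,"tz": 0.004,"turn": 0,"claw": 0.2},{"tx": 0,"ty": 0,"tz": 0.003,"turn": 0,"claw": 0.2},{"tx": 0,"ty": 0,"tz": 0.002,"turn": 0,"claw": 0.2},{"tx": 0,"ty": 0,"tz": 0.002,"turn": 0,"claw": 0.2},{"tx": 0,"ty": 0,"tz": 0.001,"turn": 0,"claw": 0.2},{"tx": 0,"ty": 0,"tz": 0.001,"turn": 0,"claw": 0.2},{"tx": 0,"ty": 0,"tz": 0,"turn": 0,"claw": 0.2},{"tx": 0,"ty": 0,"tz": 0,"turn": 0,"claw": 0.2}], force=50)

```text
time_s: 25.47
tool_pos: [0.6544, 0.192, 0.0537]
orientation: [[1.0, 0.001, -0.0], [0.001, -1.0, -0.0], [-0.0, 0.0, -1.0]]
ft_force: [-3.8, -0.7, 3.3]
finger_gap: 0.0389
```

Seated (Fz −3.1 → +3.3). Releasing, then moving to green at about (0.638, 0.0135).

Request:
servo_tool(commands=[{"tx": 0,"ty": 0,"tz": 0,"turn": 0,"claw": 0.6},{"tx": 0,"ty": 0,"tz": 0,"turn": 0,"claw": 0.8},{"tx": 0,"ty": 0,"tz": 0,"turn": 0,"claw": 1},{"tx": 0,"ty": 0,"tz": 0,"turn": 0,"claw": 1},{"tx": 0,"ty": 0,"tz": 0,"turn": 0,"claw": 1},{"tx": 0,"ty": 0,"tz": 0,"turn": 0,"claw": 1},{"tx": 0,"ty": 0,"tz": 0,"turn": 0,"claw": 1},{"tx": 0,"ty": 0,"tz": -0.01,"turn": 0,"claw": 1},{"tx": 0,"ty": 0,"tz": -0.02,"turn": 0,"claw": 1},{"tx": 0,"ty": 0,"tz": -0.03,"turn": 0,"claw": 1},{"tx": 0,"ty": 0,"tz": -0.03,"turn": 0,"claw": 1},{"tx": 0,"ty": 0,"tz": -0.03,"turn": 0,"claw": 1}], force=50)

```text
time_s: 26.47
tool_pos: [0.6543, 0.192, 0.175]
orientation: [[1.0, 0.001, 0.0], [0.001, -1.0, 0.0], [0.0, -0.0, -1.0]]
ft_force: [0.6, 0.7, 0.9]
finger_gap: 0.0852
```

Request:
servo_tool(commands=[{"tx": 0,"ty": 0.01,"tz": -0.01,"turn": 0,"claw": 1},{"tx": -0.002,"ty": 0.02,"tz": 0,"turn": 0,"claw": 1},{"tx": -0.003,"ty": 0.03,"tz": 0,"turn": 0,"claw": 1},{"tx": -0.003,"ty": 0.03,"tz": 0,"turn": 0,"claw": 1},{"tx": -0.003,"ty": 0.03,"tz": 0,"turn": 0,"claw": 1},{"tx": -0.003,"ty": 0.03,"tz": 0,"turn": 0,"claw": 1},{"tx": -0.0025,"ty": 0.02,"tz": 0,"turn": 0,"claw": 1},{"tx": 0,"ty": 0.0085,"tz": 0,"turn": 0,"claw": 1},{"tx": 0,"ty": 0,"tz": 0,"turn": 0,"claw": 1},{"tx": 0,"ty": 0,"tz": 0,"turn": 0,"claw": 1},{"tx": 0,"ty": 0,"tz": 0,"turn": 0,"claw": 1}], force=50)

```text
time_s: 27.38
tool_pos: [0.6382, 0.0147, 0.183]
orientation: [[1.0, 0.002, -0.0], [0.002, -1.0, 0.001], [-0.0, -0.001, -1.0]]
ft_force: [-0.8, 0.6, -0.1]
finger_gap: 0.0852
```

Run:
```python
from meas import *
o=get_obs();print(o['tool_pos'],o['ft_force'],o['finger_gap'])
f=grab_frame('scene')
save('11',cv2.resize(f[80:290,160:400],None,fx=3,fy=2.8,interpolation=cv2.INTER_CUBIC))
```

```text
[0.63819828 0.01474891 0.18300671] [-0.79133317  0.59538533 -0.06032838] 0.08523368533872754
```

View pics/11.png

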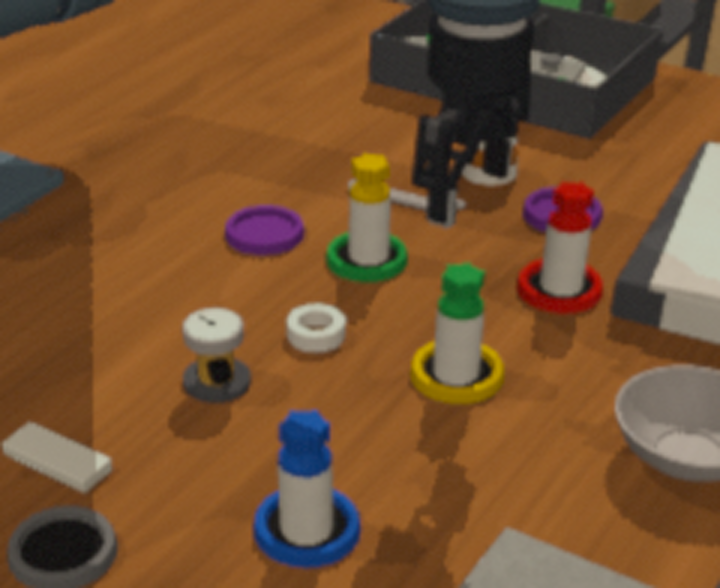

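Red now stands in the red cup (563,270) and blue in the blue cup (305,505). The gripper is over green. Descending.

Request:
servo_tool(commands=[{"tx": 0,"ty": 0,"tz": 0.01,"turn": 0,"claw": 1},{"tx": 0,"ty": 0,"tz": 0.018,"turn": 0,"claw": 1},{"tx": 0,"ty": 0,"tz": 0.018,"turn": 0,"claw": 1},{"tx": 0,"ty": 0,"tz": 0.018,"turn": 0,"claw": 1},{"tx": 0,"ty": 0,"tz": 0.018,"turn": 0,"claw": 1},{"tx": 0,"ty": 0,"tz": 0.016,"turn": 0,"claw": 1},{"tx": 0,"ty": 0,"tz": 0.012,"turn": 0,"claw": 1},{"tx": 0,"ty": 0,"tz": 0.009,"turn": 0,"claw": 1},{"tx": 0,"ty": 0,"tz": 0.006,"turn": 0,"claw": 1},{"tx": 0,"ty": 0,"tz": 0,"turn": 0,"claw": 1},{"tx": 0,"ty": 0,"tz": 0,"turn": 0,"claw": 1}], force=50)

```text
time_s: 28.35
tool_pos: [0.6384, 0.0136, 0.0582]
orientation: [[1.0, 0.001, 0.0], [0.001, -1.0, -0.0], [0.0, 0.0, -1.0]]
ft_force: [0.5, 0.3, -0.1]
finger_gap: 0.0856
```

Request:
servo_tool(commands=[{"tx": 0,"ty": 0,"tz": 0.005,"turn": 0,"claw": 1},{"tx": 0,"ty": 0,"tz": 0,"turn": 0,"claw": 1},{"tx": 0,"ty": 0,"tz": 0,"turn": 0,"claw": 0.6},{"tx": 0,"ty": 0,"tz": 0,"turn": 0,"claw": 0.4},{"tx": 0,"ty": 0,"tz": 0,"turn": 0,"claw": 0.2},{"tx": 0,"ty": 0,"tz": 0,"turn": 0,"claw": 0.2},{"tx": 0,"ty": 0,"tz": 0,"turn": 0,"claw": 0.2},{"tx": 0,"ty": 0,"tz": 0,"turn": 0,"claw": 0.2},{"tx": 0,"ty": 0,"tz": 0,"turn": 0,"claw": 0.2},{"tx": 0,"ty": 0,"tz": 0,"turn": 0,"claw": 0.2},{"tx": 0,"ty": 0,"tz": 0,"turn": 0,"claw": 0.2},{"tx": 0,"ty": 0,"tz": 0,"turn": 0,"claw": 0.2}], force=50)

```text
time_s: 29.35
tool_pos: [0.6385, 0.0133, 0.0536]
orientation: [[1.0, 0.001, 0.001], [0.001, -1.0, -0.0], [0.001, 0.0, -1.0]]
ft_force: [-0.8, -0.8, 7.0]
finger_gap: 0.0387
```

Request:
servo_tool(commands=[{"tx": 0,"ty": 0,"tz": -0.004,"turn": 0,"claw": 0.2},{"tx": 0,"ty": 0,"tz": -0.008,"turn": 0,"claw": 0.2},{"tx": 0,"ty": 0,"tz": -0.014,"turn": 0,"claw": 0.2},{"tx": 0,"ty": 0,"tz": -0.02,"turn": 0,"claw": 0.2},{"tx": 0,"ty": 0,"tz": -0.025,"turn": 0,"claw": 0.2},{"tx": 0,"ty": 0,"tz": -0.025,"turn": 0,"claw": 0.2},{"tx": 0,"ty": 0,"tz": -0.025,"turn": 0,"claw": 0.2},{"tx": 0,"ty": 0,"tz": -0.018,"turn": 0,"claw": 0.2},{"tx": 0,"ty": 0,"tz": -0.011,"turn": 0,"claw": 0.2},{"tx": 0,"ty": 0,"tz": 0,"turn": 0,"claw": 0.2}], force=50)

```text
time_s: 30.18
tool_pos: [0.6394, 0.0135, 0.206]
orientation: [[1.0, 0.001, 0.005], [0.001, -1.0, -0.001], [0.005, 0.001, -1.0]]
ft_force: [0.8, -1.1, -2.6]
finger_gap: 0.0391
```

Request:
servo_tool(commands=[{"tx": -0.004,"ty": 0.01,"tz": 0,"turn": 0,"claw": 0.2},{"tx": -0.008,"ty": 0.02,"tz": 0,"turn": 0,"claw": 0.2},{"tx": -0.0135,"ty": 0.0335,"tz": 0,"turn": 0,"claw": 0.2},{"tx": -0.0135,"ty": 0.0335,"tz": 0,"turn": 0,"claw": 0.2},{"tx": -0.0135,"ty": 0.0335,"tz": 0,"turn": 0,"claw": 0.2},{"tx": -0.0135,"ty": 0.0335,"tz": 0,"turn": 0,"claw": 0.2},{"tx": -0.0135,"ty": 0.0335,"tz": 0,"turn": 0,"claw": 0.2},{"tx": -0.0135,"ty": 0.0335,"tz": 0,"turn": 0,"claw": 0.2},{"tx": -0.0135,"ty": 0.0335,"tz": 0,"turn": 0,"claw": 0.2},{"tx": -0.0135,"ty": 0.0335,"tz": 0,"turn": 0,"claw": 0.2},{"tx": -0.0135,"ty": 0.0335,"tz": 0,"turn": 0,"claw": 0.2},{"tx": -0.0065,"ty": 0.016,"tz": 0,"turn": 0,"claw": 0.2}], force=50)

```text
time_s: 31.18
tool_pos: [0.4949, -0.3379, 0.2005]
orientation: [[1.0, -0.002, -0.004], [-0.002, -1.0, 0.001], [-0.004, -0.001, -1.0]]
ft_force: [0.2, -0.1, -2.8]
finger_gap: 0.0386
```

Request:
servo_tool(commands=[{"tx": -0.003,"ty": 0.008,"tz": 0,"turn": 0,"claw": 0.2},{"tx": 0,"ty": 0,"tz": 0,"turn": 0,"claw": 0.2},{"tx": 0,"ty": 0,"tz": 0,"turn": 0,"claw": 0.2},{"tx": 0,"ty": 0,"tz": 0,"turn": 0,"claw": 0.2}], force=50)

```text
time_s: 31.52
tool_pos: [0.4956, -0.3405, 0.2023]
orientation: [[1.0, 0.002, -0.001], [0.002, -1.0, 0.002], [-0.001, -0.002, -1.0]]
ft_force: [0.1, 0.1, -1.5]
finger_gap: 0.0388
```

Request:
servo_tool(commands=[{"tx": 0,"ty": 0.001,"tz": 0.008,"turn": 0,"claw": 0.2},{"tx": 0,"ty": 0,"tz": 0.016,"turn": 0,"claw": 0.2},{"tx": 0,"ty": 0,"tz": 0.02,"turn": 0,"claw": 0.2},{"tx": 0,"ty": 0,"tz": 0.02,"turn": 0,"claw": 0.2},{"tx": 0,"ty": 0,"tz": 0.02,"turn": 0,"claw": 0.2},{"tx": 0,"ty": 0,"tz": 0.018,"turn": 0,"claw": 0.2},{"tx": 0,"ty": 0,"tz": 0.014,"turn": 0,"claw": 0.2},{"tx": 0,"ty": 0,"tz": 0.01,"turn": 0,"claw": 0.2},{"tx": 0,"ty": 0,"tz": 0.007,"turn": 0,"claw": 0.2},{"tx": 0,"ty": 0,"tz": 0.004,"turn": 0,"claw": 0.2},{"tx": 0,"ty": 0,"tz": 0,"turn": 0,"claw": 0.2},{"tx": 0,"ty": 0,"tz": 0,"turn": 0,"claw": 0.2}], force=50)

```text
time_s: 32.52
tool_pos: [0.4959, -0.3432, 0.0665]
orientation: [[1.0, 0.001, 0.001], [0.001, -1.0, -0.001], [0.001, 0.001, -1.0]]
ft_force: [0.0, -1.1, -1.7]
finger_gap: 0.0389
```

Run:
```python
from meas import *
o=get_obs();print(o['tool_pos'],o['ft_force'],o['finger_gap'])
f=grab_frame('scene')
save('12',cv2.resize(f[190:320,120:250],None,fx=4,fy=4,interpolation=cv2.INTER_CUBIC))
```

```text
[ 0.49585484 -0.343225    0.06650323] [ 0.04008654 -1.08025415 -1.7344772 ] 0.03892650100793559
```

View pics/12.png

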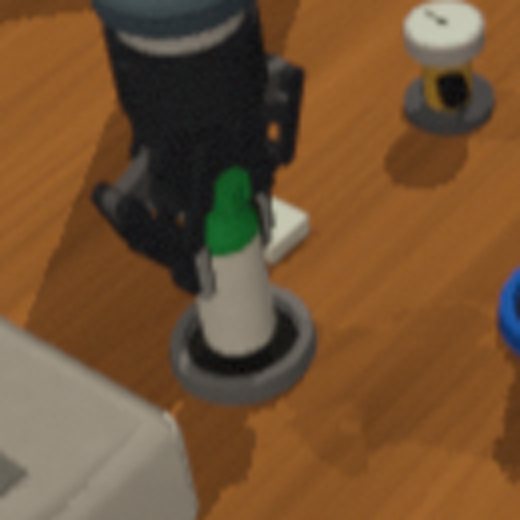

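The green bottle's foot at (238,340) is inside the grey cup ring (243,340), still 13 mm up. Lowering.

Request:
servo_tool(commands=[{"tx": 0,"ty": 0,"tz": 0.004,"turn": 0,"claw": 0.2},{"tx": 0,"ty": 0,"tz": 0.003,"turn": 0,"claw": 0.2},{"tx": 0,"ty": 0,"tz": 0.002,"turn": 0,"claw": 0.2},{"tx": 0,"ty": 0,"tz": 0.002,"turn": 0,"claw": 0.2},{"tx": 0,"ty": 0,"tz": 0.001,"turn": 0,"claw": 0.2},{"tx": 0,"ty": 0,"tz": 0.001,"turn": 0,"claw": 0.2},{"tx": 0,"ty": 0,"tz": 0,"turn": 0,"claw": 0.2},{"tx": 0,"ty": 0,"tz": 0,"turn": 0,"claw": 0.2}], force=50)

```text
time_s: 33.23
tool_pos: [0.4953, -0.3431, 0.0536]
orientation: [[1.0, 0.001, -0.0], [0.001, -1.0, -0.0], [-0.0, 0.0, -1.0]]
ft_force: [-2.7, 2.1, 5.6]
finger_gap: 0.0385
```

Seated. Releasing, then on to yellow at about (0.470, 0.141).

Request:
servo_tool(commands=[{"tx": 0,"ty": 0,"tz": 0,"turn": 0,"claw": 0.6},{"tx": 0,"ty": 0,"tz": 0,"turn": 0,"claw": 0.8},{"tx": 0,"ty": 0,"tz": 0,"turn": 0,"claw": 1},{"tx": 0,"ty": 0,"tz": 0,"turn": 0,"claw": 1},{"tx": 0,"ty": 0,"tz": 0,"turn": 0,"claw": 1},{"tx": 0,"ty": 0,"tz": 0,"turn": 0,"claw": 1},{"tx": 0,"ty": 0,"tz": 0,"turn": 0,"claw": 1},{"tx": 0,"ty": 0,"tz": -0.01,"turn": 0,"claw": 1},{"tx": 0,"ty": 0,"tz": -0.02,"turn": 0,"claw": 1},{"tx": 0,"ty": 0,"tz": -0.03,"turn": 0,"claw": 1},{"tx": 0,"ty": 0,"tz": -0.03,"turn": 0,"claw": 1},{"tx": 0,"ty": 0,"tz": -0.03,"turn": 0,"claw": 1}], force=50)

```text
time_s: 34.23
tool_pos: [0.4953, -0.343, 0.1749]
orientation: [[1.0, 0.001, -0.0], [0.001, -1.0, 0.0], [-0.0, -0.0, -1.0]]
ft_force: [0.7, -0.8, -0.1]
finger_gap: 0.0853
```

Request:
servo_tool(commands=[{"tx": 0,"ty": -0.012,"tz": -0.01,"turn": 0,"claw": 1},{"tx": -0.001,"ty": -0.025,"tz": 0,"turn": 0,"claw": 1},{"tx": -0.002,"ty": -0.035,"tz": 0,"turn": 0,"claw": 1},{"tx": -0.002,"ty": -0.035,"tz": 0,"turn": 0,"claw": 1},{"tx": -0.002,"ty": -0.035,"tz": 0,"turn": 0,"claw": 1},{"tx": -0.002,"ty": -0.035,"tz": 0,"turn": 0,"claw": 1},{"tx": -0.002,"ty": -0.035,"tz": 0,"turn": 0,"claw": 1},{"tx": -0.002,"ty": -0.035,"tz": 0,"turn": 0,"claw": 1},{"tx": -0.002,"ty": -0.035,"tz": 0,"turn": 0,"claw": 1},{"tx": -0.002,"ty": -0.035,"tz": 0,"turn": 0,"claw": 1},{"tx": -0.002,"ty": -0.035,"tz": 0,"turn": 0,"claw": 1},{"tx": -0.002,"ty": -0.035,"tz": 0,"turn": 0,"claw": 1}], force=50)

```text
time_s: 35.23
tool_pos: [0.4732, 0.0459, 0.1833]
orientation: [[1.0, 0.001, 0.0], [0.001, -1.0, 0.0], [0.0, -0.0, -1.0]]
ft_force: [0.7, 0.3, -0.5]
finger_gap: 0.0853
```

Request:
servo_tool(commands=[{"tx": -0.002,"ty": -0.035,"tz": 0,"turn": 0,"claw": 1},{"tx": -0.002,"ty": -0.035,"tz": 0,"turn": 0,"claw": 1},{"tx": 0,"ty": -0.02,"tz": 0,"turn": 0,"claw": 1},{"tx": 0,"ty": -0.007,"tz": 0,"turn": 0,"claw": 1},{"tx": 0,"ty": 0,"tz": 0,"turn": 0,"claw": 1},{"tx": 0,"ty": 0,"tz": 0,"turn": 0,"claw": 1},{"tx": 0,"ty": 0,"tz": 0,"turn": 0,"claw": 1}], force=50)

```text
time_s: 35.82
tool_pos: [0.47, 0.1399, 0.183]
orientation: [[1.0, 0.0, -0.0], [0.0, -1.0, -0.0], [-0.0, 0.0, -1.0]]
ft_force: [0.4, 0.2, 0.2]
finger_gap: 0.0854
```

Run:
```python
from meas import *
o=get_obs();T=o['tool_pos'];print(T,o['ft_force'],o['finger_gap'])
f=grab_frame('scene');t=grab_frame('top')
for n,g,u in(('top',t,(251,149)),('scene',f,(312,212))):
  for i,s,ct,l in blobs(cmask(g,'yellow')):
    if np.hypot(*(ct-u))<7: print(n,'stand yellow',ct,*standfit(n,l==i))
save('13',cv2.resize(f[70:300,110:370],None,fx=2.6,fy=2.6,interpolation=cv2.INTER_CUBIC))
```

```text
[0.47002097 0.1398873  0.18297319] [0.4346079  0.16392391 0.24278659] 0.08541864724121695
top stand yellow [252.18090452 144.84422111] [0.63747976 0.01779414] 0.0006064699154800977 35
scene stand yellow [311.95238095 212.56878307] [0.64119121 0.00746979] 0.0040458592057729436 34
```

View pics/13.png

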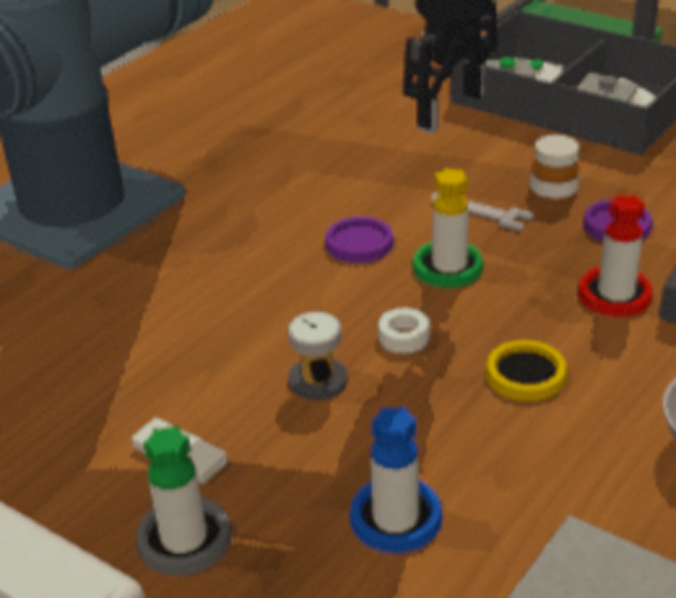

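Green stands in grey (180,520), blue and red are in their own cups, and the yellow cup is empty at (527,370). The gripper is over yellow. Descending.

Request:
servo_tool(commands=[{"tx": 0,"ty": 0,"tz": 0.01,"turn": 0,"claw": 1},{"tx": 0,"ty": 0,"tz": 0.018,"turn": 0,"claw": 1},{"tx": 0,"ty": 0,"tz": 0.018,"turn": 0,"claw": 1},{"tx": 0,"ty": 0,"tz": 0.018,"turn": 0,"claw": 1},{"tx": 0,"ty": 0,"tz": 0.018,"turn": 0,"claw": 1},{"tx": 0,"ty": 0,"tz": 0.016,"turn": 0,"claw": 1},{"tx": 0,"ty": 0,"tz": 0.012,"turn": 0,"claw": 1},{"tx": 0,"ty": 0,"tz": 0.009,"turn": 0,"claw": 1},{"tx": 0,"ty": 0,"tz": 0.006,"turn": 0,"claw": 1},{"tx": 0,"ty": 0,"tz": 0,"turn": 0,"claw": 1},{"tx": 0,"ty": 0,"tz": 0,"turn": 0,"claw": 1}], force=50)

```text
time_s: 36.83
tool_pos: [0.4702, 0.1406, 0.058]
orientation: [[1.0, 0.0, -0.0], [0.0, -1.0, -0.0], [-0.0, 0.0, -1.0]]
ft_force: [0.2, -0.3, 0.1]
finger_gap: 0.0851
```

Request:
servo_tool(commands=[{"tx": 0,"ty": 0,"tz": 0.005,"turn": 0,"claw": 1},{"tx": 0,"ty": 0,"tz": 0,"turn": 0,"claw": 1},{"tx": 0,"ty": 0,"tz": 0,"turn": 0,"claw": 0.6},{"tx": 0,"ty": 0,"tz": 0,"turn": 0,"claw": 0.4},{"tx": 0,"ty": 0,"tz": 0,"turn": 0,"claw": 0.2},{"tx": 0,"ty": 0,"tz": 0,"turn": 0,"claw": 0.2},{"tx": 0,"ty": 0,"tz": 0,"turn": 0,"claw": 0.2},{"tx": 0,"ty": 0,"tz": 0,"turn": 0,"claw": 0.2},{"tx": 0,"ty": 0,"tz": 0,"turn": 0,"claw": 0.2},{"tx": 0,"ty": 0,"tz": 0,"turn": 0,"claw": 0.2},{"tx": 0,"ty": 0,"tz": 0,"turn": 0,"claw": 0.2},{"tx": 0,"ty": 0,"tz": 0,"turn": 0,"claw": 0.2}], force=50)

```text
time_s: 37.83
tool_pos: [0.4704, 0.141, 0.0535]
orientation: [[1.0, 0.001, 0.001], [0.001, -1.0, 0.0], [0.001, -0.0, -1.0]]
ft_force: [-1.5, 0.3, 5.5]
finger_gap: 0.039
```

Request:
servo_tool(commands=[{"tx": 0,"ty": 0,"tz": -0.004,"turn": 0,"claw": 0.2},{"tx": 0,"ty": 0,"tz": -0.008,"turn": 0,"claw": 0.2},{"tx": 0,"ty": 0,"tz": -0.014,"turn": 0,"claw": 0.2},{"tx": 0,"ty": 0,"tz": -0.02,"turn": 0,"claw": 0.2},{"tx": 0,"ty": 0,"tz": -0.025,"turn": 0,"claw": 0.2},{"tx": 0,"ty": 0,"tz": -0.025,"turn": 0,"claw": 0.2},{"tx": 0,"ty": 0,"tz": -0.025,"turn": 0,"claw": 0.2},{"tx": 0,"ty": 0,"tz": -0.018,"turn": 0,"claw": 0.2},{"tx": 0,"ty": 0,"tz": -0.011,"turn": 0,"claw": 0.2},{"tx": 0,"ty": 0,"tz": 0,"turn": 0,"claw": 0.2}], force=50)

```text
time_s: 38.67
tool_pos: [0.4714, 0.141, 0.206]
orientation: [[1.0, 0.001, 0.005], [0.001, -1.0, 0.0], [0.005, -0.0, -1.0]]
ft_force: [0.8, -0.2, -2.1]
finger_gap: 0.0391
```

Request:
servo_tool(commands=[{"tx": 0.012,"ty": 0.009,"tz": 0,"turn": 0,"claw": 0.2},{"tx": 0.022,"ty": 0.016,"tz": 0,"turn": 0,"claw": 0.2},{"tx": 0.03,"ty": 0.022,"tz": 0,"turn": 0,"claw": 0.2},{"tx": 0.03,"ty": 0.022,"tz": 0,"turn": 0,"claw": 0.2},{"tx": 0.03,"ty": 0.022,"tz": 0,"turn": 0,"claw": 0.2},{"tx": 0.024,"ty": 0.018,"tz": 0,"turn": 0,"claw": 0.2},{"tx": 0.015,"ty": 0.011,"tz": 0,"turn": 0,"claw": 0.2},{"tx": 0.0065,"ty": 0.0055,"tz": 0,"turn": 0,"claw": 0.2},{"tx": 0,"ty": 0,"tz": 0,"turn": 0,"claw": 0.2},{"tx": 0,"ty": 0,"tz": 0,"turn": 0,"claw": 0.2},{"tx": 0,"ty": 0,"tz": 0,"turn": 0,"claw": 0.2}], force=50)

```text
time_s: 39.58
tool_pos: [0.6383, 0.0164, 0.2023]
orientation: [[1.0, 0.001, -0.002], [0.001, -1.0, 0.001], [-0.002, -0.001, -1.0]]
ft_force: [0.1, 0.9, -1.8]
finger_gap: 0.0385
```

Request:
servo_tool(commands=[{"tx": 0,"ty": 0,"tz": 0.008,"turn": 0,"claw": 0.2},{"tx": 0,"ty": 0,"tz": 0.016,"turn": 0,"claw": 0.2},{"tx": 0,"ty": 0,"tz": 0.02,"turn": 0,"claw": 0.2},{"tx": 0,"ty": 0,"tz": 0.02,"turn": 0,"claw": 0.2},{"tx": 0,"ty": 0,"tz": 0.02,"turn": 0,"claw": 0.2},{"tx": 0,"ty": 0,"tz": 0.018,"turn": 0,"claw": 0.2},{"tx": 0,"ty": 0,"tz": 0.014,"turn": 0,"claw": 0.2},{"tx": 0,"ty": 0,"tz": 0.01,"turn": 0,"claw": 0.2},{"tx": 0,"ty": 0,"tz": 0.007,"turn": 0,"claw": 0.2},{"tx": 0,"ty": 0,"tz": 0.004,"turn": 0,"claw": 0.2},{"tx": 0,"ty": 0,"tz": 0,"turn": 0,"claw": 0.2},{"tx": 0,"ty": 0,"tz": 0,"turn": 0,"claw": 0.2}], force=50)

```text
time_s: 40.58
tool_pos: [0.64, 0.0156, 0.0666]
orientation: [[1.0, 0.001, 0.001], [0.001, -1.0, -0.0], [0.001, 0.0, -1.0]]
ft_force: [-0.6, -0.4, -2.2]
finger_gap: 0.0388
```

Run:
```python
from meas import *
o=get_obs();print(o['tool_pos'],o['ft_force'],o['finger_gap'])
f=grab_frame('scene')
save('14',cv2.resize(f[120:250,240:370],None,fx=4,fy=4,interpolation=cv2.INTER_CUBIC))
```

```text
[0.63999377 0.0155965  0.06663103] [-0.58333675 -0.43612739 -2.23571752] 0.03884934633883906
```

View pics/14.png

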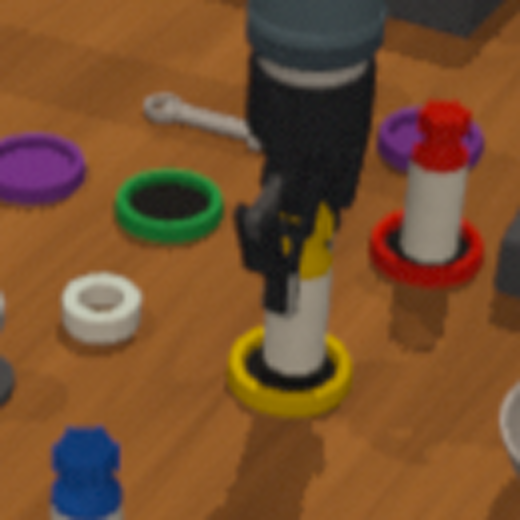

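Yellow's foot at (294,357) is over the middle of the yellow cup (290,365), and the green cup is empty at (170,203). Lowering.

Request:
servo_tool(commands=[{"tx": -0.001,"ty": 0,"tz": 0.004,"turn": 0,"claw": 0.2},{"tx": 0,"ty": 0,"tz": 0.003,"turn": 0,"claw": 0.2},{"tx": 0,"ty": 0,"tz": 0.002,"turn": 0,"claw": 0.2},{"tx": 0,"ty": 0,"tz": 0.002,"turn": 0,"claw": 0.2},{"tx": 0,"ty": 0,"tz": 0.001,"turn": 0,"claw": 0.2},{"tx": 0,"ty": 0,"tz": 0.001,"turn": 0,"claw": 0.2},{"tx": 0,"ty": 0,"tz": 0,"turn": 0,"claw": 0.2},{"tx": 0,"ty": 0,"tz": 0,"turn": 0,"claw": 0.2}], force=50)

```text
time_s: 41.3
tool_pos: [0.6386, 0.0155, 0.0536]
orientation: [[1.0, 0.001, -0.0], [0.001, -1.0, -0.0], [-0.0, 0.0, -1.0]]
ft_force: [-3.1, 0.9, 3.5]
finger_gap: 0.0387
```

Request:
servo_tool(commands=[{"tx": 0,"ty": 0,"tz": 0,"turn": 0,"claw": 0.6},{"tx": 0,"ty": 0,"tz": 0,"turn": 0,"claw": 0.8},{"tx": 0,"ty": 0,"tz": 0,"turn": 0,"claw": 1},{"tx": 0,"ty": 0,"tz": 0,"turn": 0,"claw": 1},{"tx": 0,"ty": 0,"tz": 0,"turn": 0,"claw": 1},{"tx": 0,"ty": 0,"tz": 0,"turn": 0,"claw": 1},{"tx": 0,"ty": 0,"tz": 0,"turn": 0,"claw": 1},{"tx": 0,"ty": 0,"tz": -0.01,"turn": 0,"claw": 1},{"tx": 0,"ty": 0,"tz": -0.02,"turn": 0,"claw": 1},{"tx": 0,"ty": 0,"tz": -0.03,"turn": 0,"claw": 1},{"tx": 0,"ty": 0,"tz": -0.03,"turn": 0,"claw": 1},{"tx": 0,"ty": 0,"tz": -0.03,"turn": 0,"claw": 1}], force=50)

```text
time_s: 42.3
tool_pos: [0.6384, 0.0155, 0.175]
orientation: [[1.0, 0.001, -0.0], [0.001, -1.0, 0.0], [-0.0, -0.0, -1.0]]
ft_force: [1.5, 0.3, -0.3]
finger_gap: 0.0854
```

Request:
servo_tool(commands=[{"tx": -0.004,"ty": 0.01,"tz": -0.01,"turn": 0,"claw": 1},{"tx": -0.008,"ty": 0.02,"tz": 0,"turn": 0,"claw": 1},{"tx": -0.0135,"ty": 0.0335,"tz": 0,"turn": 0,"claw": 1},{"tx": -0.0135,"ty": 0.0335,"tz": 0,"turn": 0,"claw": 1},{"tx": -0.0135,"ty": 0.0335,"tz": 0,"turn": 0,"claw": 1},{"tx": -0.0135,"ty": 0.0335,"tz": 0,"turn": 0,"claw": 1},{"tx": -0.0135,"ty": 0.0335,"tz": 0,"turn": 0,"claw": 1},{"tx": -0.0135,"ty": 0.0335,"tz": 0,"turn": 0,"claw": 1},{"tx": -0.0135,"ty": 0.0335,"tz": 0,"turn": 0,"claw": 1},{"tx": -0.0135,"ty": 0.0335,"tz": 0,"turn": 0,"claw": 1},{"tx": -0.0135,"ty": 0.0335,"tz": 0,"turn": 0,"claw": 1},{"tx": -0.0065,"ty": 0.017,"tz": 0,"turn": 0,"claw": 1}], force=50)

```text
time_s: 43.3
tool_pos: [0.4966, -0.3371, 0.1832]
orientation: [[1.0, -0.002, -0.001], [-0.002, -1.0, -0.002], [-0.001, 0.002, -1.0]]
ft_force: [0.2, 0.3, 0.3]
finger_gap: 0.0856
```

Request:
servo_tool(commands=[{"tx": -0.003,"ty": 0.01,"tz": 0,"turn": 0,"claw": 1},{"tx": 0,"ty": 0,"tz": 0,"turn": 0,"claw": 1},{"tx": 0,"ty": 0,"tz": 0,"turn": 0,"claw": 1},{"tx": 0,"ty": 0,"tz": 0,"turn": 0,"claw": 1}], force=50)

```text
time_s: 43.63
tool_pos: [0.4963, -0.3417, 0.183]
orientation: [[1.0, 0.002, 0.0], [0.002, -1.0, 0.001], [0.0, -0.001, -1.0]]
ft_force: [-0.1, 0.2, 1.4]
finger_gap: 0.0852
```

Run:
```python
from meas import *
o=get_obs();print(o['tool_pos'],o['ft_force'],o['finger_gap'])
f=grab_frame('scene');t=grab_frame('top')
for i,s,ct,l in blobs(cmask(t,'green')):
    if np.hypot(*(ct-(203,214)))<9: print('top stand green',ct,*standfit('top',l==i))
for i,s,ct,l in blobs(cmask(f,'green')):
    if np.hypot(*(ct-(281,172)))<9: print('scene stand green',ct,*standfit('scene',l==i))
save('15',cv2.resize(f[90:310,110:370],None,fx=2.6,fy=2.6,interpolation=cv2.INTER_CUBIC))
```

```text
[ 0.49632264 -0.34172053  0.18298402] [-0.13078382  0.1702523   1.43637194] 0.0852424892201521
top stand green [203.20253165 215.27594937] [0.46848183 0.13965559] 0.0012556655004617588 48
scene stand green [281.74485597 171.67901235] [0.47246244 0.13241331] 0.0025922323492988276 30
```

View pics/15.png

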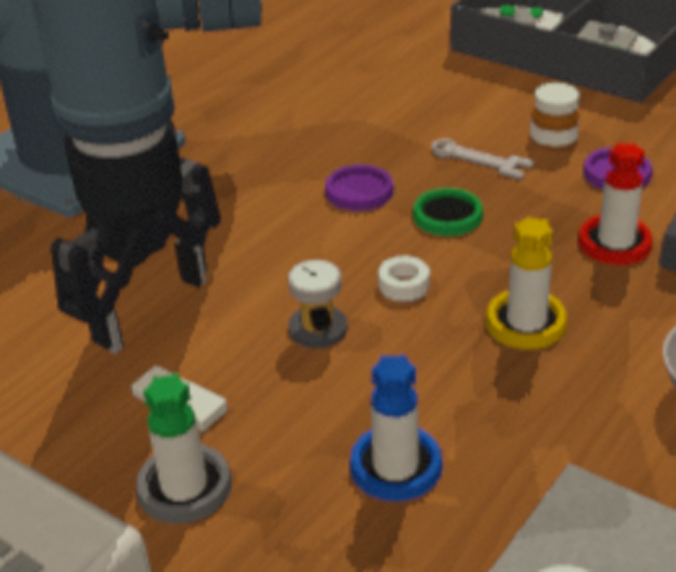

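Yellow is in the yellow cup (528,300), blue and red are home, and the regulator is undisturbed. Picking up green.

Request:
servo_tool(commands=[{"tx": 0,"ty": 0,"tz": 0.01,"turn": 0,"claw": 1},{"tx": 0,"ty": 0,"tz": 0.018,"turn": 0,"claw": 1},{"tx": 0,"ty": 0,"tz": 0.018,"turn": 0,"claw": 1},{"tx": 0,"ty": 0,"tz": 0.018,"turn": 0,"claw": 1},{"tx": 0,"ty": 0,"tz": 0.018,"turn": 0,"claw": 1},{"tx": 0,"ty": 0,"tz": 0.016,"turn": 0,"claw": 1},{"tx": 0,"ty": 0,"tz": 0.012,"turn": 0,"claw": 1},{"tx": 0,"ty": 0,"tz": 0.009,"turn": 0,"claw": 1},{"tx": 0,"ty": 0,"tz": 0.006,"turn": 0,"claw": 1},{"tx": 0,"ty": 0,"tz": 0,"turn": 0,"claw": 1},{"tx": 0,"ty": 0,"tz": 0,"turn": 0,"claw": 1}], force=50)

```text
time_s: 44.65
tool_pos: [0.4961, -0.3432, 0.0582]
orientation: [[1.0, 0.001, 0.0], [0.001, -1.0, -0.0], [0.0, 0.0, -1.0]]
ft_force: [-1.1, -0.1, 0.6]
finger_gap: 0.0854
```

Request:
servo_tool(commands=[{"tx": 0,"ty": 0,"tz": 0.005,"turn": 0,"claw": 1},{"tx": 0,"ty": 0,"tz": 0,"turn": 0,"claw": 1},{"tx": 0,"ty": 0,"tz": 0,"turn": 0,"claw": 0.6},{"tx": 0,"ty": 0,"tz": 0,"turn": 0,"claw": 0.4},{"tx": 0,"ty": 0,"tz": 0,"turn": 0,"claw": 0.2},{"tx": 0,"ty": 0,"tz": 0,"turn": 0,"claw": 0.2},{"tx": 0,"ty": 0,"tz": 0,"turn": 0,"claw": 0.2},{"tx": 0,"ty": 0,"tz": 0,"turn": 0,"claw": 0.2},{"tx": 0,"ty": 0,"tz": 0,"turn": 0,"claw": 0.2},{"tx": 0,"ty": 0,"tz": 0,"turn": 0,"claw": 0.2},{"tx": 0,"ty": 0,"tz": 0,"turn": 0,"claw": 0.2},{"tx": 0,"ty": 0,"tz": 0,"turn": 0,"claw": 0.2}], force=50)

```text
time_s: 45.65
tool_pos: [0.4961, -0.3433, 0.0536]
orientation: [[1.0, 0.001, 0.001], [0.001, -1.0, -0.0], [0.001, 0.0, -1.0]]
ft_force: [-1.4, 1.4, 5.5]
finger_gap: 0.0388
```

Request:
servo_tool(commands=[{"tx": 0,"ty": 0,"tz": -0.004,"turn": 0,"claw": 0.2},{"tx": 0,"ty": 0,"tz": -0.008,"turn": 0,"claw": 0.2},{"tx": 0,"ty": 0,"tz": -0.014,"turn": 0,"claw": 0.2},{"tx": 0,"ty": 0,"tz": -0.02,"turn": 0,"claw": 0.2},{"tx": 0,"ty": 0,"tz": -0.025,"turn": 0,"claw": 0.2},{"tx": 0,"ty": 0,"tz": -0.025,"turn": 0,"claw": 0.2},{"tx": 0,"ty": 0,"tz": -0.025,"turn": 0,"claw": 0.2},{"tx": 0,"ty": 0,"tz": -0.018,"turn": 0,"claw": 0.2},{"tx": 0,"ty": 0,"tz": -0.011,"turn": 0,"claw": 0.2},{"tx": 0,"ty": 0,"tz": 0,"turn": 0,"claw": 0.2}], force=50)

```text
time_s: 46.48
tool_pos: [0.4969, -0.3441, 0.2059]
orientation: [[1.0, 0.001, 0.003], [0.001, -1.0, -0.004], [0.003, 0.004, -1.0]]
ft_force: [0.6, -0.2, -2.2]
finger_gap: 0.0386
```

Request:
servo_tool(commands=[{"tx": 0,"ty": -0.01,"tz": 0,"turn": 0,"claw": 0.2},{"tx": 0,"ty": -0.02,"tz": 0,"turn": 0,"claw": 0.2},{"tx": -0.002,"ty": -0.033,"tz": 0,"turn": 0,"claw": 0.2},{"tx": -0.002,"ty": -0.033,"tz": 0,"turn": 0,"claw": 0.2},{"tx": -0.002,"ty": -0.033,"tz": 0,"turn": 0,"claw": 0.2},{"tx": -0.002,"ty": -0.033,"tz": 0,"turn": 0,"claw": 0.2},{"tx": -0.002,"ty": -0.033,"tz": 0,"turn": 0,"claw": 0.2},{"tx": -0.002,"ty": -0.033,"tz": 0,"turn": 0,"claw": 0.2},{"tx": -0.002,"ty": -0.033,"tz": 0,"turn": 0,"claw": 0.2},{"tx": -0.002,"ty": -0.033,"tz": 0,"turn": 0,"claw": 0.2},{"tx": -0.002,"ty": -0.033,"tz": 0,"turn": 0,"claw": 0.2},{"tx": -0.002,"ty": -0.033,"tz": 0,"turn": 0,"claw": 0.2}], force=50)

```text
time_s: 47.48
tool_pos: [0.4735, 0.0192, 0.201]
orientation: [[1.0, 0.001, -0.004], [0.001, -1.0, 0.001], [-0.004, -0.001, -1.0]]
ft_force: [1.0, -0.1, -3.0]
finger_gap: 0.0388
```

Request:
servo_tool(commands=[{"tx": -0.002,"ty": -0.033,"tz": 0,"turn": 0,"claw": 0.2},{"tx": -0.002,"ty": -0.033,"tz": 0,"turn": 0,"claw": 0.2},{"tx": -0.002,"ty": -0.033,"tz": 0,"turn": 0,"claw": 0.2},{"tx": 0,"ty": -0.016,"tz": 0,"turn": 0,"claw": 0.2},{"tx": 0,"ty": -0.007,"tz": 0,"turn": 0,"claw": 0.2},{"tx": 0,"ty": 0,"tz": 0,"turn": 0,"claw": 0.2},{"tx": 0,"ty": 0,"tz": 0,"turn": 0,"claw": 0.2},{"tx": 0,"ty": 0,"tz": 0,"turn": 0,"claw": 0.2}], force=50)

```text
time_s: 48.15
tool_pos: [0.4692, 0.1379, 0.2023]
orientation: [[1.0, 0.0, -0.001], [0.0, -1.0, -0.001], [-0.001, 0.001, -1.0]]
ft_force: [-0.5, -1.0, -2.7]
finger_gap: 0.039
```

Request:
servo_tool(commands=[{"tx": 0,"ty": 0,"tz": 0.008,"turn": 0,"claw": 0.2},{"tx": 0,"ty": 0,"tz": 0.016,"turn": 0,"claw": 0.2},{"tx": 0,"ty": 0,"tz": 0.02,"turn": 0,"claw": 0.2},{"tx": 0,"ty": 0,"tz": 0.02,"turn": 0,"claw": 0.2},{"tx": 0,"ty": 0,"tz": 0.02,"turn": 0,"claw": 0.2},{"tx": 0,"ty": 0,"tz": 0.018,"turn": 0,"claw": 0.2},{"tx": 0,"ty": 0,"tz": 0.014,"turn": 0,"claw": 0.2},{"tx": 0,"ty": 0,"tz": 0.01,"turn": 0,"claw": 0.2},{"tx": 0,"ty": 0,"tz": 0.007,"turn": 0,"claw": 0.2},{"tx": 0,"ty": 0,"tz": 0.004,"turn": 0,"claw": 0.2},{"tx": 0,"ty": 0,"tz": 0,"turn": 0,"claw": 0.2},{"tx": 0,"ty": 0,"tz": 0,"turn": 0,"claw": 0.2}], force=50)

```text
time_s: 49.15
tool_pos: [0.47, 0.1387, 0.0664]
orientation: [[1.0, 0.0, 0.001], [0.0, -1.0, 0.0], [0.001, -0.0, -1.0]]
ft_force: [-0.9, -0.3, -2.9]
finger_gap: 0.0384
```

Run:
```python
from meas import *
o=get_obs();print(o['tool_pos'],o['ft_force'],o['finger_gap'])
f=grab_frame('scene')
save('16',cv2.resize(f[90:220,220:350],None,fx=4,fy=4,interpolation=cv2.INTER_CUBIC))
```

```text
[0.47000683 0.13869193 0.0663852 ] [-0.88393049 -0.2685155  -2.93871288] 0.03841224458765715
```

View pics/16.png

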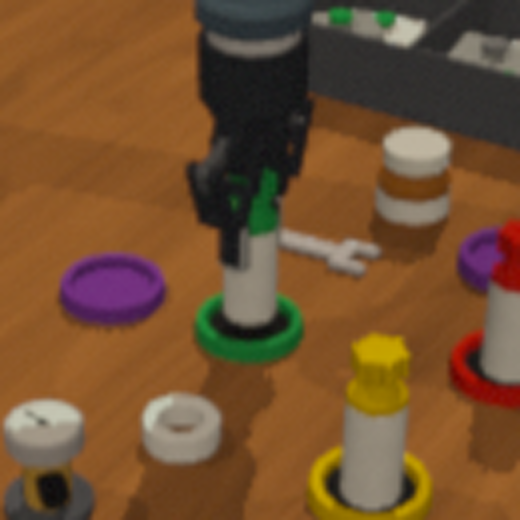

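Green's foot at (250,315) is over the green cup (249,325). Lowering.

Request:
servo_tool(commands=[{"tx": 0,"ty": 0,"tz": 0.004,"turn": 0,"claw": 0.2},{"tx": 0,"ty": 0,"tz": 0.003,"turn": 0,"claw": 0.2},{"tx": 0,"ty": 0,"tz": 0.002,"turn": 0,"claw": 0.2},{"tx": 0,"ty": 0,"tz": 0.002,"turn": 0,"claw": 0.2},{"tx": 0,"ty": 0,"tz": 0.001,"turn": 0,"claw": 0.2},{"tx": 0,"ty": 0,"tz": 0.001,"turn": 0,"claw": 0.2},{"tx": 0,"ty": 0,"tz": 0,"turn": 0,"claw": 0.2},{"tx": 0,"ty": 0,"tz": 0,"turn": 0,"claw": 0.2}], force=50)

```text
time_s: 49.87
tool_pos: [0.4695, 0.1389, 0.0536]
orientation: [[1.0, 0.001, 0.0], [0.001, -1.0, -0.0], [0.0, 0.0, -1.0]]
ft_force: [-2.5, 0.4, 5.7]
finger_gap: 0.0386
```

Seated (Fz −2.9 → +5.7). Releasing, rising and backing away for a clear view.

Request:
servo_tool(commands=[{"tx": 0,"ty": 0,"tz": 0,"turn": 0,"claw": 0.6},{"tx": 0,"ty": 0,"tz": 0,"turn": 0,"claw": 0.8},{"tx": 0,"ty": 0,"tz": 0,"turn": 0,"claw": 1},{"tx": 0,"ty": 0,"tz": 0,"turn": 0,"claw": 1},{"tx": 0,"ty": 0,"tz": 0,"turn": 0,"claw": 1},{"tx": 0,"ty": 0,"tz": 0,"turn": 0,"claw": 1},{"tx": 0,"ty": 0,"tz": 0,"turn": 0,"claw": 1},{"tx": 0,"ty": 0,"tz": -0.01,"turn": 0,"claw": 1},{"tx": 0,"ty": 0,"tz": -0.02,"turn": 0,"claw": 1},{"tx": 0,"ty": 0,"tz": -0.03,"turn": 0,"claw": 1},{"tx": 0,"ty": 0,"tz": -0.03,"turn": 0,"claw": 1},{"tx": 0,"ty": 0,"tz": -0.03,"turn": 0,"claw": 1}], force=50)

```text
time_s: 50.87
tool_pos: [0.4692, 0.1389, 0.1749]
orientation: [[1.0, 0.001, -0.0], [0.001, -1.0, 0.0], [-0.0, -0.0, -1.0]]
ft_force: [1.2, 0.9, -0.2]
finger_gap: 0.0853
```

Request:
servo_tool(commands=[{"tx": 0,"ty": 0,"tz": -0.03,"turn": 0,"claw": 1},{"tx": -0.012,"ty": 0.01,"tz": -0.01,"turn": 0,"claw": 1},{"tx": -0.012,"ty": 0.03,"tz": 0,"turn": 0,"claw": 1},{"tx": -0.012,"ty": 0.03,"tz": 0,"turn": 0,"claw": 1},{"tx": -0.012,"ty": 0.03,"tz": 0,"turn": 0,"claw": 1},{"tx": -0.012,"ty": 0.03,"tz": 0,"turn": 0,"claw": 1},{"tx": -0.012,"ty": 0.03,"tz": 0,"turn": 0,"claw": 1},{"tx": -0.012,"ty": 0.03,"tz": 0,"turn": 0,"claw": 1},{"tx": -0.012,"ty": 0.03,"tz": 0,"turn": 0,"claw": 1},{"tx": -0.006,"ty": 0.015,"tz": 0,"turn": 0,"claw": 1},{"tx": 0,"ty": 0,"tz": 0,"turn": 0,"claw": 1},{"tx": 0,"ty": 0,"tz": 0,"turn": 0,"claw": 1}], force=50)

```text
time_s: 51.87
tool_pos: [0.3676, -0.0967, 0.2136]
orientation: [[1.0, -0.002, 0.001], [-0.002, -1.0, -0.0], [0.001, 0.0, -1.0]]
ft_force: [-0.2, 0.5, -1.6]
finger_gap: 0.0855
```

Run:
```python
from meas import *
o=get_obs();print(o['tool_pos'],o['ft_force'],o['time_s'])
f=grab_frame('scene');t=grab_frame('top')
for n,g in(('top',t),('scene',f)):
  f0=np.load(n+'0.npy')
  for c in HR:
    for i,s,ct,l in blobs(cmask(g,c)):
      if 30<ct[0]<495 and ct[1]<290: print(n,c,ct.round(1))
# regulator shift vs first picture (template of gauge in scene view)
a=cv2.cvtColor(np.load('scene0.npy'),cv2.COLOR_RGB2GRAY);b=cv2.cvtColor(f,cv2.COLOR_RGB2GRAY)
tp=a[188:226,216:248];r=cv2.matchTemplate(b[170:245,200:265],tp,cv2.TM_CCOEFF_NORMED);_,v,_,p=cv2.minMaxLoc(r);print('reg shift',p[0]-16,p[1]-18,v)
save('17',np.vstack([cv2.resize(f[90:310,100:400],(640,300)),cv2.resize(t[80:300,100:450],(640,300))]))
```

```text
[ 0.36760492 -0.09669001  0.21363361] [-0.21358805  0.50062782 -1.58356538] 51.8667
top red [178.4 136.6]
top yellow [251.4 141.3]
top green [201.1 214.2]
top blue [351.3 139.7]
scene red [350.1 153.7]
scene red [345.8 184. ]
scene yellow [314.3 183.5]
scene yellow [311.6 214.9]
scene green [282.3 143.4]
scene green [281.6 173.5]
scene blue [148.9  41. ]
scene blue [110.5  50.8]
scene blue [261.1 238.2]
scene blue [ 38.1 273.2]
scene blue [261.9 271.2]
reg shift 0 0 0.9935676455497742
```

View pics/17.png

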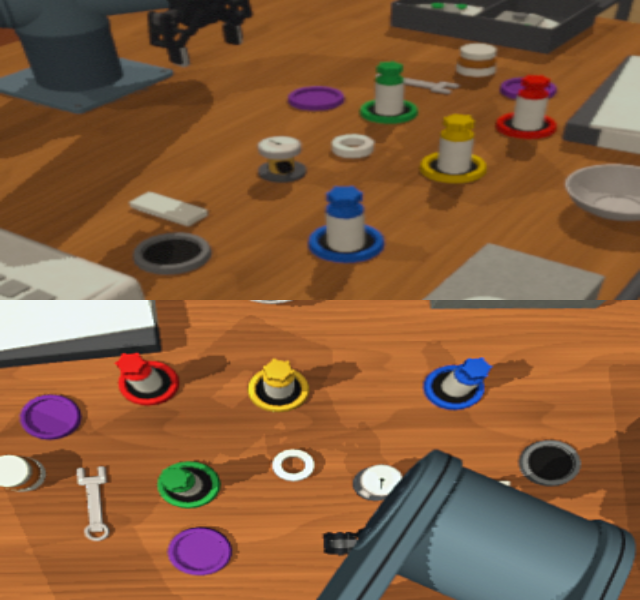

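Both views show all four bottles upright in cups of their own colour and the grey cup empty. The regulator shifted 0 px from the first picture, and the gripper is clear of everything. Handing in.

```bash
python3 -c "
from bench import *
print(get_obs()['ft_force']);print(sign_off())"
```

```text
[0.57035709 0.28467979 1.04748266]
the job is handed in; nothing more can be done
None
```

All four bottles now stand upright in the cups of their own colour, and the job was handed in at about 52 s of the 141 s allowed. I made two swaps through the grey stand: red to grey, blue home, red home; then green to grey, yellow home, green home. Each bottle was lowered until the wrist force showed it on the cup floor, always at the same tool height as when it was picked up, about 54 mm. Only then did I let go.

- **Last checks:** both cameras show the four bottles upright in their own cups and the grey cup empty. The regulator has not moved (0 px shift, match 0.99), and the open gripper was clear of everything, at a tip height of about 0.21 m.
- **What disagreed:** the stand centres measured from the two cameras differed by about 5–12 mm, partly because the scene view sees the foot of each stand. I used the top view with a small correction and checked each placing in a close-up before lowering. The bottles stand within a few mm of centre, against about 11 mm of clearance.
- **Limits:** the highest wrist force in the move reports was about 7 N, well under the 120 N limit.

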